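# Square a weld coupon in the corner stop and lay it on the sloping viewing rest

### The job

Push the long flat metal coupon across the dark squaring plate, without lifting it, until it sits fully home in the corner, flush against both side stops and the end stop. Then grip it there across its width, lift it straight up off the plate, and lay it gently, same face up, on the sloping viewing rest: flat on the slope, its length straight up the slope, between the two cheeks, its lower end down against the ledge; do not let it drop. Let go and leave everything else where it is.

Things in the scene. Friction and masses are not known exactly. Their poses are not given: they have to be found in the camera images.
- coupon: Loose flat aluminium bar 120 x 50 x 12 mm, about 190 g, a narrow weld seam (look only) across its top. Origin: centre of its underside; x along its length, y across its width, z up out of the seam face. Starts flat on the squaring plate, turned up to 20 degrees from plate x, 40 to 75 mm short of the corner place in each of plate x and y. A shorter steel offcut on the table is not wanted.
- plate: Squaring plate, fixed: dark steel slab 230 (x) x 170 (y) x 15 mm on the table. Origin: centre of its underside; working face at z = 15 mm. Three bright stop blocks, 10 mm high above that face and 12 mm thick, form a corner at its +x, +y end.
- home (a point): Corner place: where the coupon's origin lies, its length along plate x, when fully home: x = 40, y = 40, z = 15 mm in the plate's frame (same axes). Seen from here the two side stops have their faces at y = +25 mm, spanning x = -60 to -30 and +30 to +60 mm (the gap between leaves room for a finger); the end stop has its face at x = +60 mm and spans y = -20 to +20 mm.
- bed: Sloping bed of the viewing rest, fixed: dark plate 160 (x) x 90 (y) x 10 mm on a white foot (170 x 100 mm), rising at 30 degrees away from the robot (roughly). Origin: centre of its sloping top face, 75 mm above the table; x points up the slope, z square out of the face. Friction may hold the coupon on the slope: it need not slide down by itself.
- laid (a point): On the bed's face (same axes as the bed): where the coupon's origin lies when properly laid, its length along bed x; x = -10, y = 0, z = 0 mm in the bed's frame. Seen from here the ledge, 8 mm high, closes the lower end with its face at x = -60 mm; two cheeks, 8 mm high, x = -60 to -25 mm, have inner faces at y = -29 and +29 mm.
- mount_a: Bystander: round black mounted specimen, 38 mm across, 24 mm high, standing on the squaring plate near its x = 85, y = -55 mm. Origin: centre of underside.
- mount_b: Bystander: another such mounted specimen, on the table beyond the offcut. Origin: centre of underside.
- offcut: Bystander: short steel offcut 70 x 35 x 12 mm on the table between plate and rest. Origin: centre of underside.
- beaker: Bystander: glass beaker, 72 mm across, 90 mm high, towards the back. Origin: centre of underside.
- paste_jar: Bystander: small amber jar, 60 mm across, 60 mm high, towards the back. Origin: centre of underside.
Mind the look-alikes: they are no part of the job. There is more than one size of the coupon; the job needs the smallest.

How it is judged:
By the outcome, as a careful person would: the job done as asked, in the order asked, and still so for the second after the job is handed in, with the robot touching nothing.
It also fails if it takes over 59 s, if anything falls off the work surface, if the arm or the gripper's body presses on something with over 40 N, if the wrist force passes 120 N, or if a joint passes its speed limit or range.

### The arm

A 6-joint arm with a two-finger parallel gripper is mounted at the origin on the work surface. World frame = base frame: x ahead of the robot, y to its left, z up, the work surface at z = 0. Lengths are in mm, angles in rad, forces in N, time in s.
With the tool pointing down it reaches from about 400 to 925 mm from the base axis. Payload 12.5 kg.
Tool frame: the origin (TCP) lies midway between the tips of the shut fingers; the grasp point (between the pads) lies 19 mm behind it (env.tcp_to_grasp is the distance from the TCP to the grasp point, in mm); z points along the fingers, y is the line along which they close (so a half turn about z gives the same grasp; the last joint's range is limited). The gripper opens to 95 mm and grips with 3 to 60 N. Pads are 20 mm wide; open, the fingers measure 119 mm over their backs; the gripper's body (75 mm by 180 mm) begins 59 mm behind the grasp point.
Start: joints at [1.166, 0.491, 1.559, -0, 1.092, -0.106], TCP at [183.968, 597.332, 185.361] pointing down, gripper open.
Joint ranges: [-3.1, 3.1], [-0.84, 2.19], [0.05, 2.79], [-1.13, 4.28], [0.06, 2.93], [-2.69, 2.69]. Speed limits (rad/s): [2.22, 2.22, 2.79, 3.14, 3.14, 3.14].

### API

Orientations are given as [roll, pitch, yaw] about the fixed x, y, z axes, in that order (R = Rz(yaw) Ry(pitch) Rx(roll)).
In Python, from cell import env gives the robot as it stands. The module is installed in compiled form; this text tells all that it offers.
- The arm moves only by the tool step_arm, never from a script. Its argument "plan" is a list that holds one entry, the list of rows, each a list of 5 numbers: the shift along the tool's x, y, z in mm, then the turn about the tool's z in degrees, then the opening, from -1 (shut) to 1 (fully open). A call has 1 to 8 rows; each row is the pose to reach, as a shift and turn from the pose commanded when the call began, along the tool's axes at that moment; what a row does not reach only later rows make up. A row lasts 1/12 s, in which the tool goes at most 41.7 mm and 7.16 degrees, less where a joint would pass 70% of its speed; a pose out of reach is approached as far as the arm can. A call with a gripper value outside its range is refused whole. The fingers move at their own pace and stop on an object; the grip force is fixed at half the most. Time passes only in rows, so rows that repeat a pose let the fingers close. It gives the time, the measured TCP pose, the force, the opening and the grip force at its end, in the units of the state.
- env.state(): the state, without advancing time (a new reading comes with each control period).
- env.read_camera(name): name is "scene" or "top" or "wrist"; returns the picture (480x640x3 uint8, blue, green, red); there is no depth.
- env.get_calibration(name): a dict with "K" (3x3 intrinsics, pixels), "D" ([k1, k2, p1, p2, k3] as OpenCV has them; the pictures are not rectified), "extrinsics" (4x4, takes a point from world to camera coordinates). Camera axes: x right, y up, looking along -z (the intrinsics and any distortion apply to the point x, -y, -z); pixel columns grow to the right and rows downward; lengths in mm; the calibration is good to about 2 mm. A picture is of the moment at which its call begins: read the wrist's pose just before it. get_calibration takes no time and is no camera call; for the wrist camera it gives the pose at the moment of the call.
- env.job_done(): hands the job in; it is judged then, once.
The state is a dict: "t": time; "joints": joint angles; "qvel": joint speeds; "tau": joint torques, N m; "eef_pos": TCP position; "tcp_rot": TCP orientation; "ft_force": force on the tool from outside, world axes, zero at the start; "moment": the same for the moment, N m; "opening": opening from 0.0 (shut) to 1.0 (fully open); "grip_force": force on a finger pad.
Only numpy, scipy, OpenCV 4.12 (cv2) and the standard library are available. Lean on these libraries where they do the work, as an engineer would, in place of code of your own. Each camera call takes 0.05 s, during which the arm holds its last target. There are 200 camera calls.

## Working session

There is one attempt and no reset: what is moved stays moved. The work goes in short steps, Python scripts to look and compute and a tool call to move; the robot and the scene stay as the last step left them, time stands still between calls to the robot, and variables do not carry over. Pictures are saved under pics/ and viewed, at most 10 in all, crops included, and the job is handed in when it is done.

Besides the shell and the picture viewer there is one more tool, called after "Emit:" as name([rows], argument=value, ...), one row to a line, values as JSON. step_arm: Moves the arm, as the interface text tells. Its arguments: {"type":"object","properties":{"plan":{"type":"array"}},"required":["plan"]}

```bash
mkdir -p pics
cat > h.py <<'E'
import numpy as np, cv2
from cell import env
def ray(cal,uv):
    K,D,E=[np.array(cal[k],float) for k in("K","D","extrinsics")]
    p=cv2.undistortPoints(np.array(uv,float).reshape(-1,1,2),K,D).reshape(-1,2)
    d=np.c_[p[:,0],-p[:,1],-np.ones(len(p))]@E[:3,:3]
    return -E[:3,:3].T@E[:3,3], d
def onz(cal,uv,z):
    o,d=ray(cal,uv); return o+d*((z-o[2])/d[:,2])[:,None]
def proj(cal,P):
    K,D,E=[np.array(cal[k],float) for k in("K","D","extrinsics")]
    c=np.atleast_2d(P)@E[:3,:3].T+E[:3,3]
    c=c*[1,-1,-1]
    return cv2.projectPoints(c.reshape(-1,1,3),np.zeros(3),np.zeros(3),K,D)[0].reshape(-1,2)
E
python3 - <<'E'
from h import *
for n in("top","scene"):
    cv2.imwrite(f"pics/{n}0.png",env.read_camera(n))
    c=env.get_calibration(n);print(n,np.round(c["K"],1).tolist(),np.round(c["extrinsics"],3).tolist())
print(env.state())
E
```

```text
top [[506.5, 0.0, 313.6], [0.0, 506.5, 240.6], [0.0, 0.0, 1.0]] [[-0.019, -1.0, -0.021, 84.011], [0.997, -0.021, 0.081, -524.202], [-0.081, -0.02, 0.997, -1004.219], [0.0, 0.0, 0.0, 1.0]]
scene [[438.1, 0.0, 319.6], [0.0, 438.1, 239.1], [0.0, 0.0, 1.0]] [[-0.199, 0.98, 0.014, 33.763], [-0.539, -0.121, 0.834, 213.272], [0.819, 0.159, 0.552, -1337.978], [0.0, 0.0, 0.0, 1.0]]
{'t': 0.1, 'joints': array([ 1.16640354e+00,  4.91509376e-01,  1.55942403e+00, -4.79616031e-06,
        1.09170056e+00, -1.05607786e-01]), 'qvel': array([-6.69488186e-04, -1.19734479e-03, -2.76317833e-03,  2.82621678e-04,
       -2.70307983e-05, -1.12923119e-04]), 'tau': array([ 2.73419777e-03, -6.13625479e+01, -2.58604449e+01,  6.94565987e-02,
        4.69378126e-02, -2.12456638e-05]), 'eef_pos': array([183.85467925, 597.07110364, 184.80169664]), 'tcp_rot': array([-3.14055670e+00, -1.05535765e-04,  2.84280981e+00]), 'ft_force': array([0.15906637, 0.90147568, 0.09698168]), 'moment': array([-0.03092249, -0.04728715, -0.02134316]), 'grip_force': 0.0, 'opening': 1.001415819130531}
```

View pics/top0.png

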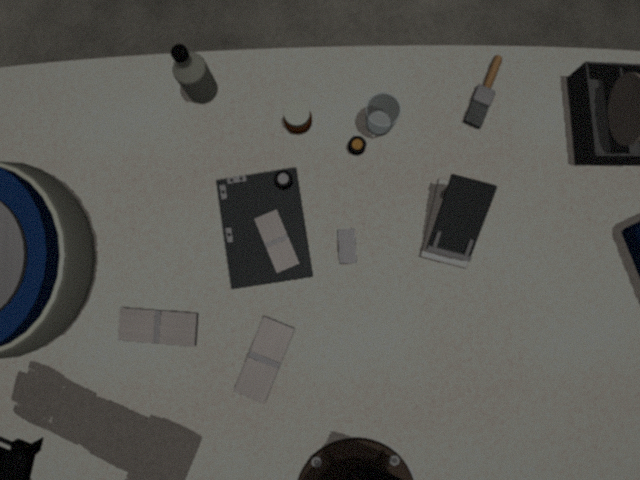

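View pics/scene0.png

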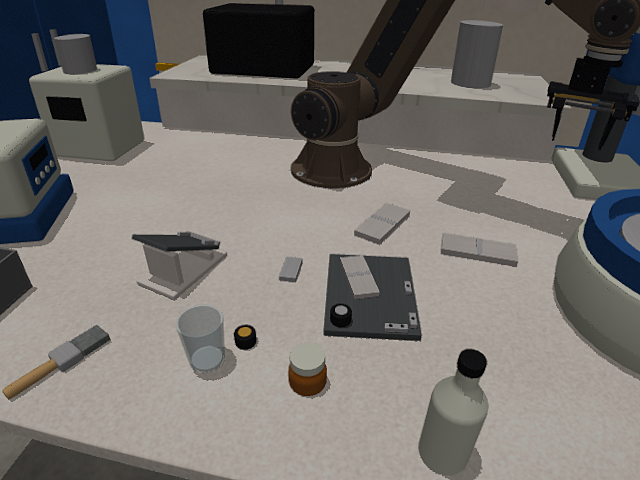

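The top view shows three coupon-like bars. They are at (277,240) on the plate, (158,326) on the table and (264,360) on the table, with the offcut at (346,246). The one on the plate looks smallest and lies where the description puts it. The stops are at (229,235), (223,190) and (236,180), and the rest is at (460,220). Next I'll measure these and confirm in a crop.

Run:
```python
from h import *
im=cv2.imread("pics/top0.png");c=env.get_calibration("top")
g=cv2.cvtColor(im,cv2.COLOR_BGR2GRAY)
def quad(mask,roi,z,name,mn=60):
    m=np.zeros_like(mask);x0,y0,x1,y1=roi;m[y0:y1,x0:x1]=mask[y0:y1,x0:x1]
    cs,_=cv2.findContours(m,cv2.RETR_EXTERNAL,cv2.CHAIN_APPROX_NONE)
    for k in cs:
        if cv2.contourArea(k)<mn: continue
        P=onz(c,k.reshape(-1,2),z)[:,:2].astype(np.float32)
        r=cv2.minAreaRect(P);print(name,np.round(r[0],1),np.round(r[1],1),round(r[2],2),np.round(k.reshape(-1,2).mean(0)))
light=(g>75).astype(np.uint8)
dark=(g<70).astype(np.uint8)
quad(light,(250,200,305,280),27,"coupon")
quad(light,(217,170,250,250),25,"stops",8)
quad(dark,(205,155,325,300),15,"plate",1000)
for t in (90,100,110,120): print(t,(g[320:340,120:200]>t).mean())
print(g[250,210:350:4],g[326,100:220:5])
for r in [(110,300,205,355),(230,310,300,410)]:
    x0,y0,x1,y1=r; print(np.percentile(g[y0:y1,x0:x1],[1,10,50,90,99]))
a=cv2.resize(im[155:300,205:325],None,fx=4,fy=4,interpolation=2)
b=cv2.resize(im[165:275,410:505],None,fx=3.2,fy=3.2,interpolation=2)
H=max(a.shape[0],b.shape[0]);o=np.zeros((H,a.shape[1]+b.shape[1],3),np.uint8);o[:a.shape[0],:a.shape[1]]=a;o[:b.shape[0],a.shape[1]:]=b
cv2.imwrite("pics/crop1.png",cv2.convertScaleAbs(o,alpha=1.8))
```

```text
coupon [526.9 148.9] [119.7  49.8] 21.96 [276. 241.]
stops [533.4 244.6] [10.3 10.2] 88.75 [229. 238.]
stops [550.9 247.5] [8.4 8.2] 88.73 [228. 230.]
stops [623.  256.8] [12.   9.1] 18.26 [223. 195.]
stops [570.  269.9] [118.9  16.3] 7.65 [219. 222.]
stops [639.1 259.7] [8.5 6.3] 88.38 [222. 187.]
stops [662.5 237.2] [67.  25.2] 88.27 [233. 175.]
plate [555.6 176.1] [229.  169.4] 7.82 [262. 226.]
90 0.881875
100 0.0825
110 0.00375
120 0.0
[106 111 111 105  53  38  33  38  29  31  33  37  32  35  56 104 102 105
 103 100 102  64  41  45  39 114 112 112 112 114 110 112  69  96 102] [112 108 106 114  92  94  94  96  98 101 101  87  97  98 102 100  96  98
  99  76 115 104 111 116]
[ 71.  91. 100. 111. 114.]
[ 86.  97. 106. 111. 114.]
```

View pics/crop1.png

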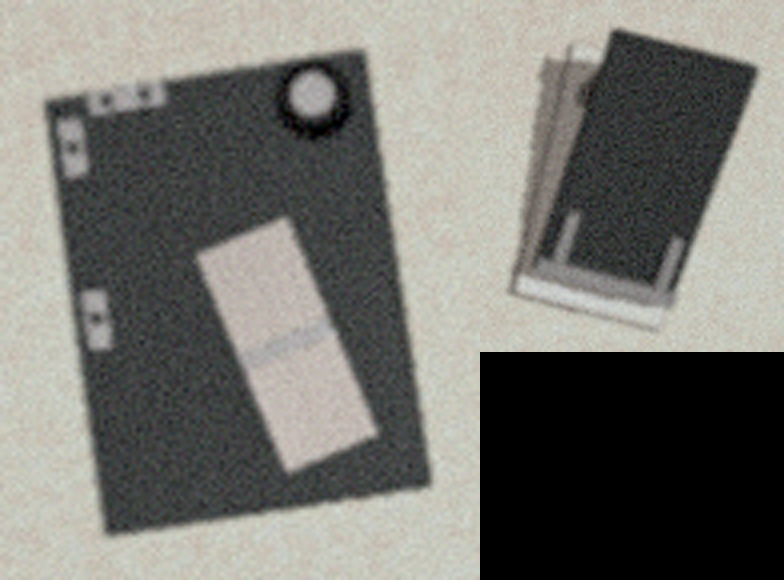

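The crop confirms the bar on the plate. It measures 119.7 x 49.8 mm, so it is the 120 x 50 one and the smallest. The plate measures 229 x 169 mm, which matches. The rest runs up and to the right, with its ledge at the bottom.

I'll push in +y first with both open fingertips, which squares the coupon, and then push in +x.

```bash
cat >> h.py <<'E'
PC=np.array([555.6,176.1]);PY=7.82
def p2w(x,y,yaw=None):
    a=np.radians(PY if yaw is None else yaw); return PC+[x*np.cos(a)-y*np.sin(a),x*np.sin(a)+y*np.cos(a)]
def rel(tgt,yawdeg,frm=None):
    # shift along tool axes and turn from pose (x,y,z,yawdeg)
    if frm is None:
        s=env.state();frm=[*s["eef_pos"],np.degrees(s["tcp_rot"][2])]
    a=np.radians(frm[3]);d=np.array(tgt)-frm[:3]
    t=(frm[3]-yawdeg+180)%360-180
    return np.round([np.cos(a)*d[0]+np.sin(a)*d[1],np.sin(a)*d[0]-np.cos(a)*d[1],-d[2],t],1)
E
python3 - <<'E'
from h import *
w=p2w(-34,-80);print(w)
f=[*env.state()["eef_pos"],162.88]
A=[300,300,150]
print(rel(A,120,f)); print(rel([*w,80],97.8,[*A,120])); 
im=cv2.imread("pics/top0.png");c=env.get_calibration("top")
g=cv2.GaussianBlur(cv2.cvtColor(im,cv2.COLOR_BGR2GRAY),(3,3),0)
m=(g<60).astype(np.uint8);m[:165]=0;m[275:]=0;m[:,:410]=0;m[:,510:]=0
k=max(cv2.findContours(m,0,1)[0],key=cv2.contourArea)
r=cv2.minAreaRect(k);print(r,cv2.approxPolyDP(k,3,True).reshape(-1,2).tolist())
T=onz(c,[(452.2,174.4),(496.6,186.2)],115);print(T,np.linalg.norm(T[1]-T[0]))
d=T[0]-T[1];n=np.array([d[1],-d[0]])/np.hypot(d[0],d[1]);print("yaw",np.degrees(np.arctan2(n[1],n[0])),"centre",T[:,:2].mean(0)-n*69.3)
E
```

```text
[532.80109821  92.21787987]
[-198.4 -249.7   34.8   42.9]
[-296.3   97.7   70.    22.2]
((460.7317199707031, 216.13931274414062), (52.06897735595703, 77.65779876708984), 15.068489074707031) [[451, 175], [440, 193], [442, 200], [426, 247], [433, 245], [439, 231], [437, 247], [464, 254], [471, 239], [469, 255], [495, 186]]
[[ 637.12386794 -190.61680765  115.        ]
 [ 613.49588355 -274.55364304  115.        ]] 87.1990480608688
yaw -15.72176242454813 centre [ 558.60246526 -213.80727588]
```

Emit:
step_arm([
  [[-40,-50,7,7,0.5],[-80,-100,14,14,0.5],[-120,-150,21,21,0.5],[-160,-200,28,28,0.5],[-198,-250,35,35,0.5],[-198,-250,35,42.9,0.5],[-198,-250,35,42.9,0.5],[-198,-250,35,42.9,0.5]],
])

```text
t: 0.77
eef_pos: [299.6, 297.4, 150.0]
tcp_rot: [-3.141, 0.0, 2.092]
ft_force: [0.6, 0.5, 0.8]
opening: 0.747
grip_force: 0.0
```

Emit:
step_arm([
  [[-40,13,0,7,0.5],[-80,26,20,14,0.5],[-120,39,35,22.2,0.5],[-160,52,50,22.2,0.5],[-200,65,60,22.2,0.5],[-240,79,70,22.2,0.5],[-275,91,70,22.2,0.5],[-296,98,70,22.2,0.5]],
])

```text
t: 1.43
eef_pos: [534.0, 90.3, 79.2]
tcp_rot: [-3.14, -0.0, 1.705]
ft_force: [0.1, 0.2, 0.2]
opening: 0.751
grip_force: 0.0
```

Run:
```python
from h import *
print(rel([*p2w(-34,-80),18.5],97.82),env.state()["ft_force"],env.state()["eef_pos"])
cv2.imwrite("pics/w1.png",env.read_camera("wrist"))
```

```text
[ 2.1 -1.  60.7 -0.1] [0.14654132 0.21698247 0.22750307] [534.02112485  90.30624751  79.19208093]
```

View pics/w1.png

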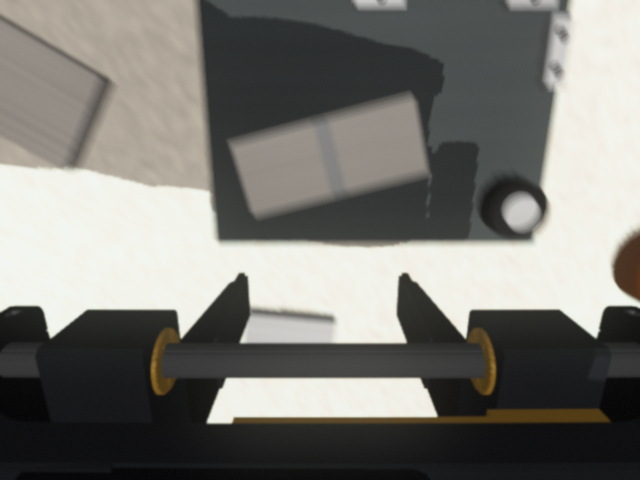

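The wrist view shows the coupon at (330,155), with both fingertips behind its long -y side at (245,275) and (402,275), clear of the mount. I'll go down and push +y.

Emit:
step_arm([
  [[1,-1,30,0,0.5],[1,-1,55,0,0.5],[1,-1,60.5,0,0.5],[1,-1,60.5,0,0.5],[6,-1,60.5,0,0.5],[11,-1,60.5,0,0.5],[16,-1,60.5,0,0.5],[21,-1,60.5,0,0.5]],
])

```text
t: 2.15
eef_pos: [528.9, 114.3, 20.9]
tcp_rot: [3.14, -0.0, 1.707]
ft_force: [0.4, 0.1, -0.8]
opening: 0.748
grip_force: 0.0
```

Emit:
step_arm([
  [[4,0,0,0,0.5],[8,0,0,0,0.5],[12,0,0,0,0.5],[16,0,0,0,0.5],[20,0,0,0,0.5],[24,0,0,0,0.5],[28,0,0,0,0.5],[32,0,0,0,0.5]],
])

```text
t: 2.82
eef_pos: [524.2, 145.4, 19.8]
tcp_rot: [-3.142, -0.0, 1.706]
ft_force: [-0.0, 0.3, -0.3]
opening: 0.75
grip_force: 0.0
```

Emit:
step_arm([
  [[4,0,0,0,0.5],[8,0,0,0,0.5],[12,0,0,0,0.5],[16,0,0,0,0.5],[20,0,0,0,0.5],[22,0,0,0,0.5],[24,0,0,0,0.5],[24,0,0,0,0.5]],
])

```text
t: 3.48
eef_pos: [520.9, 169.2, 19.8]
tcp_rot: [3.142, -0.0, 1.707]
ft_force: [0.0, 0.7, -0.2]
opening: 0.751
grip_force: 0.0
```

```bash
cat >> h.py <<'E'
def coupon(roi=(205,155,325,300),t=75,z=27,show=True):
    im=env.read_camera("top");c=env.get_calibration("top");g=cv2.GaussianBlur(cv2.cvtColor(im,cv2.COLOR_BGR2GRAY),(3,3),0)
    return im
E
python3 - <<'E'
from h import *
s=env.state();print(s["eef_pos"],s["tcp_rot"],s["ft_force"])
d=s["eef_pos"][:2]-PC;a=np.radians(PY);print("tool in plate",d@[np.cos(a),np.sin(a)],d@[-np.sin(a),np.cos(a)])
im=env.read_camera("wrist");cv2.imwrite("pics/w2.png",im)
E
```

```text
[520.94198934 169.17744939  19.83242373] [ 3.14152319e+00 -8.55428993e-05  1.70687845e+00] [ 0.01282227  0.68258188 -0.19275058]
tool in plate -35.277597176069214 -2.1425562379714367
```

View pics/w2.png

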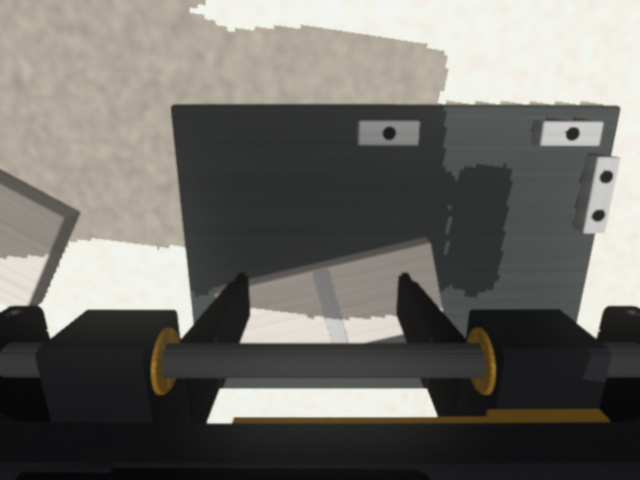

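Run:
```python
from h import *
s=env.state();c=env.get_calibration("wrist");a=s["tcp_rot"][2];ty=np.array([np.sin(a),-np.cos(a),0])
tx=np.array([np.cos(a),np.sin(a),0])
for k in(-36,0,36):print(k,proj(c,s["eef_pos"]+ty*k+tx*10).round(),proj(c,s["eef_pos"]+ty*k+[0,0,19]).round())
E_=c["extrinsics"];print("cam",-E_[:3,:3].T@E_[:3,3])
print("coupon by z=27",onz(c,[(430,240),(248,280),(440,310)],27).round(1))
print("stop tops z25",onz(c,[(358,121),(603,121),(618,157)],25).round(1))
im=env.read_camera("top");c=env.get_calibration("top")
cv2.imwrite("pics/t1.png",cv2.resize(cv2.convertScaleAbs(im[150:310,200:330],alpha=1.8),None,fx=3.5,fy=3.5))
```

```text
-36 [[259. 256.]] [[254. 287.]]
0 [[325. 256.]] [[325. 287.]]
36 [[391. 256.]] [[397. 287.]]
cam [509.07016714 247.55637643 217.76893792]
coupon by z=27 [[572.  197.4  27. ]
 [480.4 162.3  27. ]
 [586.  158.8  27. ]]
stop tops z25 [[525.7 250.7  25. ]
 [643.1 267.1  25. ]
 [656.3 251.7  25. ]]
```

View pics/t1.png

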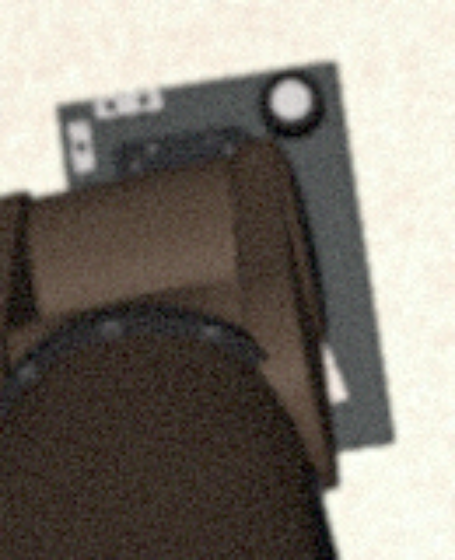

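The coupon has not moved: its corner is at (572,197), against (573,195) before. The open fingertips passed over it, so the tips sit several mm higher than the TCP when the gripper is open. I'll go back, narrow the opening and find the tip height by touching the plate lightly.

Emit:
step_arm([
  [[0,0,-25,0,0.24],[-20,0,-30,0,0.24],[-50,0,-30,0,0.24],[-77,0,-30,0,0.24],[-77,0,-20,0,0.24],[-77,0,0,0,0.24],[-77,0,3,0,0.24],[-77,0,3,0,0.24]],
])

```text
t: 4.25
eef_pos: [530.6, 92.6, 15.8]
tcp_rot: [-3.139, -0.0, 1.706]
ft_force: [-0.1, 0.6, 0.2]
opening: 0.624
grip_force: 0.0
```

Emit:
step_arm([
  [[0,0,1,0,0.24],[0,0,1,0,0.24],[0,0,2,0,0.24],[0,0,2,0,0.24]],
])

```text
t: 4.58
eef_pos: [531.6, 92.9, 15.3]
tcp_rot: [3.141, -0.0, 1.707]
ft_force: [0.3, 0.8, 0.7]
opening: 0.619
grip_force: 0.0
```

Emit:
step_arm([
  [[0,0,1,0,0.24],[0,0,1,0,0.24],[0,0,1,0,0.24]],
])

```text
t: 4.83
eef_pos: [531.4, 92.6, 13.9]
tcp_rot: [3.141, -0.0, 1.707]
ft_force: [0.2, -0.0, -0.3]
opening: 0.618
grip_force: 0.0
```

Emit:
step_arm([
  [[0,0,1,0,0.24],[0,0,1,0,0.24],[0,0,1,0,0.24]],
])

```text
t: 5.08
eef_pos: [531.4, 92.6, 12.8]
tcp_rot: [-3.142, -0.0, 1.707]
ft_force: [-0.6, 0.3, 0.3]
opening: 0.621
grip_force: 0.0
```

Emit:
step_arm([
  [[0,0,1,0,0.24],[0,0,1,0,0.24],[0,0,1,0,0.24]],
])

```text
t: 5.33
eef_pos: [531.4, 92.6, 11.8]
tcp_rot: [-3.141, -0.0, 1.707]
ft_force: [0.4, -0.1, 0.2]
opening: 0.616
grip_force: 0.0
```

Emit:
step_arm([
  [[0,0,1,0,0.24],[0,0,1,0,0.24],[0,0,1,0,0.24]],
])

```text
t: 5.58
eef_pos: [531.4, 92.6, 10.8]
tcp_rot: [-3.141, -0.0, 1.707]
ft_force: [0.6, 0.2, 0.1]
opening: 0.621
grip_force: 0.0
```

Emit:
step_arm([
  [[0,0,1,0,0.24],[0,0,1,0,0.24],[0,0,1,0,0.24]],
])

```text
t: 5.83
eef_pos: [531.4, 92.6, 9.8]
tcp_rot: [-3.142, -0.0, 1.707]
ft_force: [-0.8, 0.1, 0.7]
opening: 0.62
grip_force: 0.0
```

Emit:
step_arm([
  [[0,0,1,0,0.24],[0,0,1,0,0.24],[0,0,1,0,0.24]],
])

```text
t: 6.08
eef_pos: [531.4, 92.6, 8.7]
tcp_rot: [-3.141, -0.0, 1.707]
ft_force: [-0.4, -0.7, -1.2]
opening: 0.621
grip_force: 0.0
```

Emit:
step_arm([
  [[0,0,1,0,0.24],[0,0,1,0,0.24],[0,0,1,0,0.24]],
])

```text
t: 6.33
eef_pos: [531.4, 92.6, 7.8]
tcp_rot: [-3.141, -0.0, 1.707]
ft_force: [0.6, -0.9, -0.6]
opening: 0.619
grip_force: 0.0
```

Emit:
step_arm([
  [[0,0,1,0,0.24],[0,0,1,0,0.24],[0,0,1,0,0.24]],
])

```text
t: 6.58
eef_pos: [531.4, 92.6, 6.8]
tcp_rot: [-3.142, -0.0, 1.707]
ft_force: [-0.7, 0.4, 0.5]
opening: 0.619
grip_force: 0.0
```

Emit:
step_arm([
  [[0,0,1,0,0.24],[0,0,1,0,0.24],[0,0,1,0,0.24]],
])

```text
t: 6.83
eef_pos: [531.4, 92.6, 5.8]
tcp_rot: [-3.142, -0.0, 1.707]
ft_force: [-0.6, -0.1, -0.6]
opening: 0.62
grip_force: 0.0
```

Run:
```python
from h import *
s=env.state();print(s["eef_pos"],s["ft_force"])
c=env.get_calibration("wrist");im=env.read_camera("wrist")
a=s["tcp_rot"][2];ty=np.array([np.sin(a),-np.cos(a),0]);tx=np.array([np.cos(a),np.sin(a),0])
for h in(0,7,14):
  for x in(-10,0,10):print(h,x,proj(c,s["eef_pos"]+ty*29.5+tx*x+[0,0,h]).round(),proj(c,s["eef_pos"]-ty*29.5+tx*x+[0,0,h]).round())
o=cv2.resize(im[150:350,150:500],None,fx=2.2,fy=2.2);cv2.imwrite("pics/w3.png",o)
```

```text
[531.40161696  92.57026351   5.7797776 ] [-0.63784111 -0.14655743 -0.5957662 ]
0 -10 [[378. 290.]] [[272. 290.]]
0 0 [[378. 273.]] [[271. 273.]]
0 10 [[379. 256.]] [[271. 256.]]
7 -10 [[379. 295.]] [[270. 295.]]
7 0 [[380. 278.]] [[270. 278.]]
7 10 [[381. 260.]] [[269. 260.]]
14 -10 [[381. 301.]] [[269. 301.]]
14 0 [[382. 283.]] [[268. 283.]]
14 10 [[383. 265.]] [[267. 265.]]
```

View pics/w3.png

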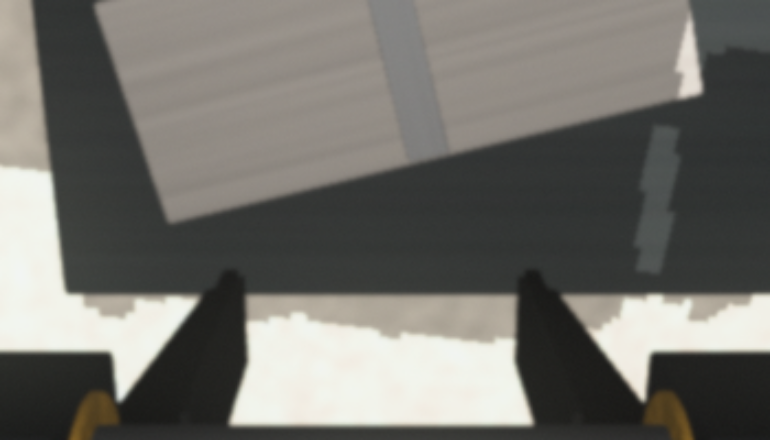

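Still no contact at TCP z 5.8. In the picture the tips at (255,273) and (390,273) look well above the plate. I'll keep feeling downward in small steps.

Emit:
step_arm([
  [[0,0,1,0,0.24],[0,0,2,0,0.24],[0,0,2,0,0.24],[0,0,2,0,0.24]],
])

```text
t: 7.22
eef_pos: [531.4, 92.6, 3.8]
tcp_rot: [-3.141, -0.0, 1.707]
ft_force: [0.2, -0.0, 0.7]
opening: 0.617
grip_force: 0.0
```

Emit:
step_arm([
  [[0,0,1,0,0.24],[0,0,2,0,0.24],[0,0,2,0,0.24],[0,0,2,0,0.24]],
])

```text
t: 7.55
eef_pos: [531.4, 92.6, 1.7]
tcp_rot: [-3.141, -0.0, 1.707]
ft_force: [-0.1, -0.5, -0.3]
opening: 0.622
grip_force: 0.0
```

Emit:
step_arm([
  [[0,0,1,0,0.24],[0,0,2,0,0.24],[0,0,2,0,0.24],[0,0,2,0,0.24]],
])

```text
t: 7.88
eef_pos: [531.4, 92.6, -0.3]
tcp_rot: [-3.141, -0.0, 1.707]
ft_force: [0.2, 0.6, -0.5]
opening: 0.623
grip_force: 0.0
```

Emit:
step_arm([
  [[0,0,1,0,0.24],[0,0,2,0,0.24],[0,0,2,0,0.24],[0,0,2,0,0.24]],
])

```text
t: 8.22
eef_pos: [531.4, 92.6, -2.2]
tcp_rot: [-3.142, -0.0, 1.707]
ft_force: [1.0, 0.5, 0.4]
opening: 0.622
grip_force: 0.0
```

Run:
```python
from h import *
s=env.state();print(s["eef_pos"],s["ft_force"],s["moment"],s["tau"].round(1),s["joints"])
```

```text
[531.39907021  92.55967544  -2.23128341] [1.00819277 0.49155963 0.35936147] [-0.10910297  0.04855167  0.0269368 ] [ -0.  -58.5 -13.9   0.    0.   -0. ] [ 4.99326760e-02  6.38078479e-01  1.93258852e+00  1.29990804e-04
  5.70982911e-01 -8.59188154e-02]
```

Emit:
step_arm([
  [[0,0,1,0,0.24],[0,0,2,0,0.24],[0,0,2,0,0.24],[0,0,2,0,0.24]],
])

```text
t: 8.55
eef_pos: [531.4, 92.6, -4.2]
tcp_rot: [-3.142, -0.0, 1.707]
ft_force: [0.7, -0.1, 0.4]
opening: 0.621
grip_force: 0.0
```

Emit:
step_arm([
  [[0,0,1,0,0.24],[0,0,2,0,0.24],[0,0,2,0,0.24],[0,0,2,0,0.24]],
])

```text
t: 8.88
eef_pos: [531.4, 92.6, -6.2]
tcp_rot: [-3.142, -0.0, 1.707]
ft_force: [-0.3, 0.6, 0.5]
opening: 0.619
grip_force: 0.0
```

Run:
```python
from h import *
a=env.read_camera("wrist")[150:400,120:520]; b=env.read_camera("scene")[220:350,300:440]
a=cv2.resize(a,(480,300));b=cv2.resize(b,(320,298));o=np.zeros((300,800,3),np.uint8);o[:,:480]=a;o[:298,480:]=b
cv2.imwrite("pics/w4.png",cv2.convertScaleAbs(o,alpha=1.4))
```

```text
(no output)
```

View pics/w4.png

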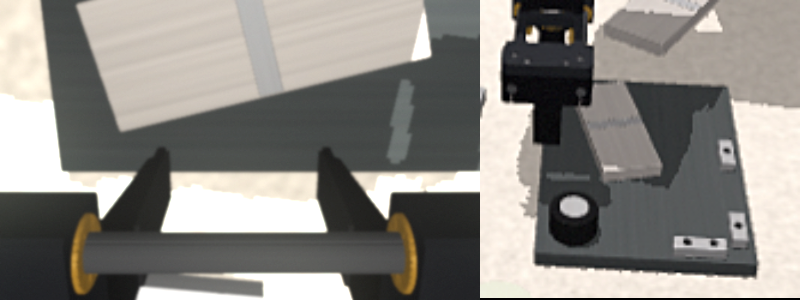

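The left half shows the tips at wrist pixels about (257,275) and (391,275). The right half shows the near finger's tip at scene pixel about (328,281), still above the plate. I'll triangulate it.

Run:
```python
from h import *
cw=env.get_calibration("wrist");cs=env.get_calibration("scene")
g=cv2.cvtColor(env.read_camera("scene"),6)
print(g[268:290:1,328])
for r in range(274,286,2):print(r,g[r,318:340])
o1,d1=ray(cw,[(390.8,275)]);
for v in(279,281,283):
  o2,d2=ray(cs,[(328.4,v)])
  A=np.c_[d1[0],-d2[0]];t=np.linalg.lstsq(A,o2-o1,rcond=None)[0]
  print(v,(o1+t[0]*d1[0]).round(1),(o2+t[1]*d2[0]).round(1))
print(env.state()["eef_pos"], proj(cs,env.state()["eef_pos"]))
s=env.state();print("finger exp",s["eef_pos"][:2]+35*np.array([.9907,.136]))
```

```text
[10  8  7  5  8  8  7  8  8  6 10 12  8  4 14 33 40 35 34 35 36 36]
274 [171 176 183 170 135  38   0   6   7   8   7  11   5   7   7   3   6  32
  42  41  39  39]
276 [176 181 116 114 131  40   0   7   9   9   8  10   7   7   9   7   5  30
  42  39  40  39]
278 [178 160 116 117 131  39   0   6   7   9  10   7   9   7   7  12   3  32
  41  40  41  39]
280 [167 119 114 117 129  36   0   5   9   7   8   5   7  12   5   3   3  44
  43  41  39  40]
282 [113 113 115 118 123  66  60  40  41  16  14   6   8  12  10   8   6  41
  41  39  40  39]
284 [122 113 116 117 119 119 119 122 131  61  40  43  42  43  45  43  41  42
  39  40  39  39]
279 [560.6 107.3  22.8] [559.3  96.3  26.6]
281 [561.5 105.9  19.2] [560.4  96.6  22.5]
283 [562.4 104.6  15.7] [561.4  96.9  18.4]
[531.42722306  92.5821339   -6.15505767] [[328.72116236 282.9531698 ]]
finger exp [566.10172306  97.3421339 ]
```

The fingertip bottom triangulates to about z 18–20, so it is nearly at the plate. I'll finish the touch.

Emit:
step_arm([
  [[0,0,1,0,0.24],[0,0,1,0,0.24],[0,0,1,0,0.24]],
])

```text
t: 9.28
eef_pos: [531.4, 92.6, -7.2]
tcp_rot: [-3.142, -0.0, 1.707]
ft_force: [-0.0, -0.3, 0.4]
opening: 0.619
grip_force: 0.0
```

Emit:
step_arm([
  [[0,0,1,0,0.24],[0,0,1,0,0.24],[0,0,1,0,0.24]],
])

```text
t: 9.53
eef_pos: [531.4, 92.6, -8.2]
tcp_rot: [-3.142, -0.0, 1.707]
ft_force: [0.3, 0.2, 0.8]
opening: 0.618
grip_force: 0.0
```

Emit:
step_arm([
  [[0,0,1,0,0.24],[0,0,1,0,0.24],[0,0,1,0,0.24]],
])

```text
t: 9.78
eef_pos: [531.4, 92.6, -9.2]
tcp_rot: [-3.142, -0.0, 1.707]
ft_force: [-0.1, -0.1, -0.7]
opening: 0.616
grip_force: 0.0
```

Tips are now just above the plate and well below the coupon's top. I'll push +y from here.

Emit:
step_arm([
  [[5,0,0,0,0.24],[10,0,0,0,0.24],[15,0,0,0,0.24],[20,0,0,0,0.24],[24,0,0,0,0.24],[28,0,0,0,0.24],[32,0,0,0,0.24],[36,0,0,0,0.24]],
])

```text
t: 10.45
eef_pos: [526.5, 128.7, -9.1]
tcp_rot: [3.142, -0.0, 1.707]
ft_force: [0.9, -1.2, 0.1]
opening: 0.623
grip_force: 0.6
```

```bash
cat >> h.py <<'E'
def wcoup(name,t=70,z=27):
    # light blob on dark plate, wrist view: outline points onto z, fit rectangle
    im=env.read_camera("wrist");c=env.get_calibration("wrist");cv2.imwrite("pics/%s.png"%name,im)
    return im,c
E
python3 - <<'E'
from h import *
im,c=wcoup("w5");print(env.state()["ft_force"])
g=cv2.cvtColor(im,6)
for r in range(60,290,10):print(r,''.join('#' if v>150 else '+' if v>80 else '.' for v in g[r,140:560:6]))
E
```

```text
[-1.69041565 -0.24466235 -0.45641794]
60 +.........................................................+++++++...++
70 +.........................................................+.....+.++++
80 #........................................................+.++++.....++
90 #.....................................................................
100 #.....................................................................
110 #+......................................................++.+...+.++...
120 #+.......................................................+++.++++...++
130 ##.......................................................+............
140 ##.....................................................+..............
150 ##....................................................+++++...........
160 ##+.......................................................+++.........
170 ##+.........+++++++++++++++++++++++++++++++++++++++++++####+++++++++++
180 ###.........+++++++++++++++++++++++++++++++++++++++++++####...........
190 ###.........+++++++++++++++++++++++++++++++++++++++++++####...........
200 ###.........++++++++++++++++++++++++++++++++++++++++++####+........++.
210 ###+.........++++++++++++++++++++++++++++++++++++++++++##++...........
220 ####.........+++++++++++++++++++++++++++++++++++++++++++++........++++
230 ####.........+++++++++++++++++++++++++++++++++++++++++##++............
240 ####.........++++++++++++++++++++++++++++++++++++++++###++.......+..++
250 ####.........+++++++++++++++++++++++++++++++++++++++++##++............
260 #####........++++++++++++++++++++++++++++++++++++++++###+........+++..
270 #####........++++++++++++++++++++++++++++++++++++++++##++.........++..
280 #####...............................................++...........++++.
```

The coupon is squared against both fingers. I'll keep pushing to about 5 mm short of the side stops.

Emit:
step_arm([
  [[4,0,0,0,0.24],[8,0,0,0,0.24],[12,0,0,0,0.24],[16,0,0,0,0.24],[20,0,0,0,0.24],[24,0,0,0,0.24],[28,0,0,0,0.24],[28,0,0,0,0.24]],
])

```text
t: 11.17
eef_pos: [522.6, 156.7, -9.2]
tcp_rot: [3.142, -0.0, 1.707]
ft_force: [-0.0, -0.3, 1.3]
opening: 0.619
grip_force: 0.0
```

Emit:
step_arm([
  [[4,0,0,0,0.24],[8,0,0,0,0.24],[11,0,0,0,0.24],[13,0,0,0,0.24],[13,0,0,0,0.24],[9,0,0,0,0.24],[3,0,0,0,0.24],[3,0,0,0,0.24]],
])

```text
t: 11.83
eef_pos: [522.5, 158.0, -9.2]
tcp_rot: [-3.142, -0.0, 1.706]
ft_force: [0.2, -0.6, -0.0]
opening: 0.62
grip_force: 0.0
```

Run:
```python
from h import *
im,c=wcoup("w6");s=env.state();print(s["eef_pos"],s["ft_force"])
g=cv2.cvtColor(im,6)
for r in range(40,290,8):print(r,''.join('#' if v>150 else '+' if v>80 else '.' for v in g[r,140:620:6]))
```

```text
[522.4579726  158.24543445  -9.17433611] [-0.09131571 -0.31157741 -0.102423  ]
40 ################################################################################
48 ################################################################################
56 ################################################################################
64 ################################################################################
72 ##+####+++++++++++++++++++++++++++++++++++++++++#+#++###########################
80 #.......................................................++++++++++++++++++++++++
88 #.......................................................+++++++++++++++++++.++++
96 #.....................................++++++++++++......++++++++++++++++..+#####
104 #.....................................+++++..+++++.....+++++++++++++++++..+####+
112 #+....................................+++++..+++++....++++++++++++++++++..#####+
120 #+....................................++++++++++++....++++++++++++++++++..######
128 ##....................................................++++++++++++++++++++++++++
136 ##...
[... 990 characters left out ...]
....................
232 ####.........+++++++++++++++++++++++++++++++++++++++++##++........++++++++++++++
240 ####.........+++++++++++++++++++++++++++++++++++++++++##++.................++..+
248 ####.........+++++++++++++++++++++++++++++++++++++++++##++....................+.
256 ####+................................................+........................+.
264 #####................................................+...........++++..+++++++++
272 #####................................................+....................+..+++
280 #####................................................+...........+++++++++++++++
288 #####.......................................................................+.++
```

```bash
cat >> h.py <<'E'
def w2p(P):
    a=np.radians(PY);d=np.asarray(P)[...,:2]-PC
    return np.stack([d@[np.cos(a),np.sin(a)],d@[-np.sin(a),np.cos(a)]],-1).round(1)
E
python3 - <<'E'
from h import *
im=cv2.imread("pics/w6.png");c=env.get_calibration("wrist");g=cv2.cvtColor(im,6).astype(float)
def edge(v,lo,hi): return lo+np.argmax(np.abs(np.diff(v[lo:hi])))+.5
top=[(u,edge(g[:,u],128,160)) for u in(230,260,300,340,380,420,450)]
lf=[(edge(g[v],195,235),v) for v in(150,165,180,195,220,240)]
rt=[(edge(g[v],475,520),v) for v in(184,192,200,216,232,245)]
st=[(u,edge(g[:,u],118,138)) for u in(375,390,405,425)]
for n,p,z in(("top",top,27),("left",lf,27),("right",rt,27),("stop",st,25)):print(n,w2p(onz(c,p,z)).tolist())
s=env.state();print(w2p(s["eef_pos"]),np.degrees(s["tcp_rot"][2]))
E
```

```text
top [[-74.1, 60.3], [-61.9, 60.2], [-45.5, 60.2], [-29.2, 60.1], [-12.9, 60.1], [3.4, 60.1], [15.7, 60.1]]
left [[-83.7, 55.7], [-83.8, 49.6], [-83.9, 43.4], [-84.0, 37.0], [-84.1, 26.0], [-83.9, 17.0]]
right [[34.5, 41.5], [34.5, 38.0], [34.5, 34.6], [34.4, 27.6], [34.4, 20.4], [34.2, 14.4]]
stop [[-14.9, 67.2], [-8.8, 67.2], [-2.7, 67.6], [5.5, 67.2]]
[-35.3 -13.2] 97.72262606407703
```

The coupon is square to the plate. It spans plate x from -84 to 34.5, with its +y edge about 5–7 mm short of the side stops. Keeping the same opening, since the tip height depends on it, I'll go round to the -x end and push +x with the back of one finger.

Emit:
step_arm([
  [[-3,0,-20,0,0.24],[-3,0,-40,0,0.24],[10,-30,-40,0,0.24],[25,-60,-40,0,0.24],[47,-96,-40,0,0.24],[47,-96,-25,0,0.24],[47,-96,-5,0,0.24],[47,-96,0,0,0.24]],
])

```text
t: 12.55
eef_pos: [420.0, 192.5, -10.5]
tcp_rot: [-3.14, 0.0, 1.707]
ft_force: [-0.6, 0.3, -0.1]
opening: 0.623
grip_force: 0.0
```

Emit:
step_arm([
  [[0,0,0,0,0.24],[0,4,0,0,0.24],[0,8,0,0,0.24],[0,12,0,0,0.24],[0,16,0,0,0.24],[0,20,0,0,0.24],[0,24,0,0,0.24],[0,24,0,0,0.24]],
])

```text
t: 13.22
eef_pos: [445.7, 195.9, -9.0]
tcp_rot: [3.14, -0.0, 1.706]
ft_force: [-0.3, -0.5, -0.2]
opening: 0.623
grip_force: 0.0
```

```bash
cat >> h.py <<'E'
def show(name,u0,u1,v0,v1,du=6,dv=8):
    im,c=wcoup(name);s=env.state();print(s["t"],s["eef_pos"].round(1),w2p(s["eef_pos"]),s["ft_force"].round(1),s["opening"])
    g=cv2.cvtColor(im,6)
    for r in range(v0,v1,dv):print(r,''.join('#' if v>150 else '+' if v>80 else '.' for v in g[r,u0:u1:du]))
E
python3 -c "
from h import *
show('w7',200,638,40,290,6,10)"
```

```text
13.2667 [445.4 195.9  -9.1] [-106.5   34.6] [ 0.3 -0.4  0.3] 0.6197615545199241
40 #########################################################################
50 #########################################################################
60 #########################################################################
70 #########################################################################
80 #########################################################################
90 #########################################################################
100 #########################################################################
110 #########################################################################
120 #########################################################################
130 #########################################################################
140 #########################################################################
150 #########################################################################
160 #########################################################################
170 ########
[... 223 characters left out ...]
00 ##################+........................++.............+++..++++++++++
210 ##################+...................................+++########++++++++
220 ##################+...................................+++++..####++++++++
230 ##################+.........................+.........+++########++++++++
240 ##################+......................................................
250 ##################+...............+++++++++++#+++++++++++################
260 ##################+..............++++++++++++#+++++++++++################
270 ##################+..............++++++++++++#++++++++++#################
280 ########+..#######+...............++++++++++++++++++++++#################
```

Emit:
step_arm([
  [[0,4,0,0,0.24],[0,8,0,0,0.24],[0,12,0,0,0.24],[0,16,0,0,0.24],[0,20,0,0,0.24],[0,24,0,0,0.24],[0,28,0,0,0.24],[0,32,0,0,0.24]],
])

```text
t: 13.93
eef_pos: [476.8, 200.2, -9.2]
tcp_rot: [3.141, -0.0, 1.707]
ft_force: [-0.8, -0.5, 0.5]
opening: 0.62
grip_force: 0.7
```

Emit:
step_arm([
  [[0,2,0,0,0.24],[0,4,0,0,0.24],[0,6,0,0,0.24],[0,7,0,0,0.24],[0,8,0,0,0.24],[0,8,0,0,0.24]],
])

```text
t: 14.43
eef_pos: [484.5, 201.2, -9.2]
tcp_rot: [3.141, -0.0, 1.707]
ft_force: [-0.8, 0.7, 0.2]
opening: 0.623
grip_force: 0.4
```

```bash
python3 -c "
from h import *
show('w8',200,638,90,290,6,8)"
```

```text
14.4833 [484.5 201.2  -9.1] [-67.   34.6] [-0.6  0.1 -0.9] 0.6208259387564999
90 #########################################################################
98 #########################################################################
106 #########################################################################
114 #########################################################################
122 #########################################################################
130 #########################################################################
138 #########################################################################
146 #########################################################################
154 #########################################################################
162 #########################################################################
170 #########################################################################
178 #########################################################################
186 ####+....................................................................
194 ####+.
[... 225 characters left out ...]
18 #####..................................+++++..+++++.....++++++++++++++...
226 #####..................................++++++.++++......++++++++++++++..+
234 #####......................................++..........++++++++++++++++++
242 #####....................................................................
250 #####............................++++++++++++#+++++++++++################
258 #####............................+++++++++++##+++++++++++################
266 #####............................+++++++++++##+++++++++++################
274 #####+...........................++++++++++++#++++++++++#################
282 #####+............................+++++++++++++++++++++++################
```

Emit:
step_arm([
  [[0,1,0,0,0.24],[0,2,0,0,0.24],[0,3,0,0,0.24],[0,4,0,0,0.24],[0,4,0,0,0.24]],
])

```text
t: 14.9
eef_pos: [488.5, 201.8, -9.2]
tcp_rot: [3.141, -0.0, 1.707]
ft_force: [-1.2, -0.6, 0.1]
opening: 0.62
grip_force: 0.3
```

Emit:
step_arm([
  [[0,0.5,0,0,0.24],[0,1,0,0,0.24],[0,1,0,0,0.24]],
])

```text
t: 15.15
eef_pos: [489.3, 201.9, -9.2]
tcp_rot: [3.141, -0.0, 1.707]
ft_force: [-2.1, -0.7, 1.6]
opening: 0.621
grip_force: 1.0
```

Emit:
step_arm([
  [[0,0.5,0,0,0.24],[0,1,0,0,0.24],[0,1,0,0,0.24]],
])

```text
t: 15.4
eef_pos: [490.4, 202.0, -9.2]
tcp_rot: [3.141, -0.0, 1.707]
ft_force: [-1.8, -0.1, 0.1]
opening: 0.62
grip_force: 0.8
```

Emit:
step_arm([
  [[0,0.5,0,0,0.24],[0,1,0,0,0.24],[0,1,0,0,0.24]],
])

```text
t: 15.65
eef_pos: [491.4, 202.2, -9.2]
tcp_rot: [3.141, -0.0, 1.707]
ft_force: [-2.0, -0.8, 0.2]
opening: 0.618
grip_force: 0.9
```

Emit:
step_arm([
  [[0,0.5,0,0,0.24],[0,1,0,0,0.24],[0,1,0,0,0.24]],
])

```text
t: 15.9
eef_pos: [492.4, 202.3, -9.2]
tcp_rot: [3.141, -0.0, 1.707]
ft_force: [-1.5, 0.0, 1.5]
opening: 0.621
grip_force: 0.9
```

```bash
python3 -c "
from h import *
show('w9',300,638,180,290,4,6)"
```

```text
15.95 [492.4 202.3  -9.2] [-59.1  34.6] [-1.5 -0.5  0.8] 0.6191091919247855
180 #########++####+#####################################################################
186 .....................................................................................
192 .......................................++++++...............+++++++++++++++++++++++++
198 ........................................+++................++++++++++++++++++++++++++
204 ...........................................................+++++++++++++++++.........
210 .............................++++++++++++#++++.............+++++++++++++++++....#####
216 .............................+++++++...+++++++.............+++++++++++++++++...+#####
222 .............................+++++++....++++++.............+++++++++++++++++...+#####
228 .............................++++++++++++#++++............++++++++++++++++++...######
234 ........................................++................+++++++++++++++++++++++++++
240 .....................................................................................
246 .........................++++++++++++++++++++++++++++++++++++++++++++++++++++++++++++
252 .........................+++++++++++++++++##+++++++++++++++++########################
258 .........................++++++++++++++++##+++++++++++++++++#########################
264 .........................++++++++++++++++###++++++++++++++++#########################
270 .........................+++++++++++++++++##+++++++++++++++##########################
276 .........................++++++++++++++++##++++++++++++++++##########################
282 ..........................+++++++++++++++##+++++++++++++++++#########################
288 ...........................++++++++++++++++++++++++++++++++##########################
```

```bash
cat >> h.py <<'E'
def edge(v,lo,hi): return lo+np.argmax(np.abs(np.diff(v[lo:hi].astype(float))))+.5
E
python3 - <<'E'
from h import *
im=cv2.imread("pics/w9.png");c=env.get_calibration("wrist");g=cv2.GaussianBlur(cv2.cvtColor(im,6),(3,3),0)
e=[(edge(g[v],388,412),v) for v in(252,258,264,270,276)]
s=[(edge(g[v],408,425),v) for v in(212,218,224)]
print(e,s);print(w2p(onz(c,e,27)).tolist(),w2p(onz(c,s,25)).tolist())
t=[(u,edge(g[:,u],238,250)) for u in(420,460,500,540,580,620)];print(w2p(onz(c,t,27)).tolist())
t=[(u,edge(g[:,u],225,240)) for u in(420,430,450,470)];print(w2p(onz(c,t,25)).tolist())
E
```

```text
[(np.float64(398.5), 252), (np.float64(398.5), 258), (np.float64(398.5), 264), (np.float64(397.5), 270), (np.float64(396.5), 276)] [(np.float64(416.5), 212), (np.float64(415.5), 218), (np.float64(415.5), 224)]
[[-26.6, 59.0], [-26.5, 56.2], [-26.3, 53.4], [-26.6, 50.5], [-26.9, 47.6]] [[-19.4, 76.7], [-19.6, 74.0], [-19.4, 71.3]]
[[-17.2, 60.6], [0.6, 60.6], [18.4, 60.6], [36.2, 60.6], [54.2, 60.5], [72.2, 60.5]]
[[-17.2, 67.4], [-12.7, 67.4], [-4.1, 69.7], [5.0, 67.4]]
```

Measured against the stop edge in the same view, the coupon still has about 7 mm to go in x.

Emit:
step_arm([
  [[0,1,0,0,0.24],[0,2,0,0,0.24],[0,3,0,0,0.24],[0,4,0,0,0.24],[0,5,0,0,0.24],[0,5,0,0,0.24]],
])

```text
t: 16.45
eef_pos: [497.5, 203.0, -9.2]
tcp_rot: [3.141, -0.0, 1.707]
ft_force: [-0.8, -0.1, 0.7]
opening: 0.619
grip_force: 0.4
```

Emit:
step_arm([
  [[0,0.5,0,0,0.24],[0,1,0,0,0.24],[0,1,0,0,0.24]],
])

```text
t: 16.7
eef_pos: [498.2, 203.1, -9.2]
tcp_rot: [3.141, -0.0, 1.707]
ft_force: [-2.2, 0.0, 1.0]
opening: 0.618
grip_force: 1.0
```

Emit:
step_arm([
  [[0,0.5,0,0,0.24],[0,1,0,0,0.24],[0,1,0,0,0.24]],
])

```text
t: 16.95
eef_pos: [499.3, 203.3, -9.2]
tcp_rot: [3.141, -0.0, 1.707]
ft_force: [-1.9, -0.7, 0.5]
opening: 0.624
grip_force: 1.0
```

Emit:
step_arm([
  [[0,0.5,0,0,0.24],[0,1,0,0,0.24],[0,1,0,0,0.24]],
])

```text
t: 17.2
eef_pos: [499.3, 203.2, -9.1]
tcp_rot: [-3.14, 0.0, 1.707]
ft_force: [-6.1, -0.6, 5.0]
opening: 0.62
grip_force: 3.2
```

Emit:
step_arm([
  [[0,0.3,0,0,0.24],[0,0.7,0,0,0.24],[0,0.7,0,0,0.24]],
])

```text
t: 17.45
eef_pos: [499.3, 203.2, -9.1]
tcp_rot: [-3.138, 0.0, 1.707]
ft_force: [-8.5, -1.7, 7.1]
opening: 0.619
grip_force: 4.7
```

Run:
```python
from h import *
im,c=wcoup("w10");g=cv2.GaussianBlur(cv2.cvtColor(im,6),(3,3),0);print(env.state()["ft_force"])
for v in(256,262,268,274):
  u=edge(g[v],380,412);print(u,w2p(onz(c,[(u,v)],27)).tolist())
for v in(212,218,224):
  u=edge(g[v],385,420);print(u,w2p(onz(c,[(u,v)],25)).tolist())
```

```text
[-9.71693598 -1.05323917  7.66514712]
398.5 [[-19.5, 57.2]]
398.5 [[-19.3, 54.3]]
397.5 [[-19.6, 51.5]]
396.5 [[-19.9, 48.6]]
400.5 [[-19.3, 76.7]]
400.5 [[-19.2, 74.1]]
399.5 [[-19.4, 71.3]]
```

The end stop is reached: force rose to 9 N and the coupon end lines up with the stop edge at x = -19.5. Now I'll go round to the -y side for the final push against the side stops.

Emit:
step_arm([
  [[0,-5,0,0,0.24],[0,-5,-20,0,0.24],[0,-5,-42,0,0.24],[-25,25,-42,0,0.24],[-51,60,-42,0,0.24],[-51,92,-42,0,0.24],[-51,92,-25,0,0.24],[-51,92,-12,0,0.24]],
])

```text
t: 18.17
eef_pos: [600.5, 164.9, 2.2]
tcp_rot: [3.139, -0.0, 1.705]
ft_force: [-0.6, -0.4, 0.1]
opening: 0.623
grip_force: 0.0
```

Emit:
step_arm([
  [[0,0,8,0,0.24],[0,0,12,0,0.24],[0,0,12,0,0.24],[4,0,12,0,0.24],[8,0,12,0,0.24],[12,0,12,0,0.24],[15,0,12,0,0.24],[15,0,12,0,0.24]],
])

```text
t: 18.83
eef_pos: [596.9, 181.0, -8.7]
tcp_rot: [3.141, -0.0, 1.707]
ft_force: [-0.5, -0.1, 0.2]
opening: 0.62
grip_force: 0.0
```

```bash
python3 -c "
from h import *
show('w11',120,560,110,290,6,8)"
```

```text
18.8833 [596.9 180.8  -8.8] [41.5 -1. ] [-0.9 -0.3  0.2] 0.6236980809993552
110 .........................................................++++++###########
118 .........................................................++++++###########
126 ..........+++++++++++++.......................++++++++++++++++############
134 ...........++++..++++++.......................+++++..+++++++++############
142 ...........++++...+++++.......................+++++..+++++++++############
150 ...........++++++++++++.......................++++++++++++++++############
158 .........................................................+++++############
166 ............++++++++++++++++++++++++++++++++++++++++++++++################
174 ...........+++++++++++++++++++++++++++++++++++++++++++++++################
182 ...........+++++++++++++++++++++++++++++++++++++++++++++++#++#############
190 ...........+++++++++++++++++++++++++++++++++++++++++++++++#..#############
198 ...........+++++++++++++++++++++++++++++++++++++++++++++++###+############
206 ...........++++++++++++++++++++++++++++++++++++++++++++++###++############
214 ............+++++++++++++++++++++++++++++++++++++++++++++++++#############
222 ............+++++++++++++++++++++++++++++++++++++++++++++++++#############
230 ............+++++++++++++++++++++++++++++++++++++++++++++#..+#############
238 ............+++++++++++++++++++++++++++++++++++++++++++++#..+#############
246 ............+++++++++++++++++++++++++++++++++++++++++++++##++#############
254 ............+++++++++++++++++++++++++++++++++++++++++++++++.##############
262 ............+++++++++++++++++++++++++++++++++++++++++++++...##############
270 .............++++++++++++++++++++++++++++++++++++++++++++..+##############
278 ........................................................+..+##############
286 ...........................................................###############
```

Emit:
step_arm([
  [[1,0,0,0,0.24],[2,0,0,0,0.24],[3,0,0,0,0.24],[4,0,0,0,0.24],[4,0,0,0,0.24]],
])

```text
t: 19.3
eef_pos: [596.3, 184.1, -9.1]
tcp_rot: [3.142, 0.0, 1.707]
ft_force: [0.8, -4.1, 2.4]
opening: 0.62
grip_force: 1.5
```

Emit:
step_arm([
  [[1,0,0,0,0.24],[2,0,0,0,0.24],[2,0,0,0,0.24]],
])

```text
t: 19.55
eef_pos: [596.1, 186.2, -9.1]
tcp_rot: [3.141, -0.0, 1.707]
ft_force: [-0.6, -4.0, 2.4]
opening: 0.622
grip_force: 1.8
```

Emit:
step_arm([
  [[0.5,0,0,0,0.24],[1,0,0,0,0.24],[1,0,0,0,0.24]],
])

```text
t: 19.8
eef_pos: [596.0, 187.0, -9.1]
tcp_rot: [3.141, 0.0, 1.707]
ft_force: [-0.4, -5.8, 4.3]
opening: 0.622
grip_force: 2.7
```

Emit:
step_arm([
  [[0.5,0,0,0,0.24],[1,0,0,0,0.24],[1,0,0,0,0.24]],
])

```text
t: 20.05
eef_pos: [595.9, 187.1, -9.1]
tcp_rot: [-3.141, 0.001, 1.707]
ft_force: [1.3, -11.8, 3.7]
opening: 0.623
grip_force: 5.8
```

Run:
```python
from h import *
im,c=wcoup("w12");g=cv2.cvtColor(im,6);print(env.state()["ft_force"])
for r in range(140,176,2):print(r,g[r,195:250:6],g[r,400:455:6],g[r,300])
for r in(185,200,210,220,240):print(r,g[r,440:500:2])
for v in(190,200,210,220,240,250):
  u=edge(g[v],175,205);print("L",u,w2p(onz(c,[(u,v)],27)).tolist())
```

```text
[  0.42799602 -11.9243745    4.70132232]
140 [116 117 117 117 118 119 120 120 120 118] [119 119 120 119 119 119 119 120 120 120] 53
142 [127 128 130 131 131 134 134 134 135 133] [137 137 137 137 138 137 137 137 138 138] 54
144 [125 127 129 129 127 132 132 133 134 133] [137 136 137 136 137 133 135 137 136 137] 53
146 [126 125 127  99  90 131 132 132 134 133] [134 136 134 136 135  92 123 135 135 135] 52
148 [125 125 127  41  35 129 131 131 133 133] [134 134 135 135 125  38  79 135 136 135] 53
150 [125 124 124  25  26 124 129 130 133 131] [133 132 133 133  91  34  42 134 134 133] 54
152 [122 122 120  25  28 109 128 128 128 129] [129 130 131 131  64  34  36 132 132 132] 55
154 [121 121 119  26  26  99 125 127 128 128] [130 129 129 130  53  32  36 131 131 130] 53
156 [120 122 122  25  26 108 127 128 128 129] [129 129 129 129  63  32  40 130 130 131] 53
158 [123 125 125  37  28 122 129 130 131 131] [131 131 131 133  91  34  73 133 133 134] 54
160 [125 126 126  87  58 127 128 130 131 131] [131 130 131 132 124  52 117 133 135 134] 53
162 [123 123 124 121 115 125 126 128 127 127] [128 128 128
[... 661 characters left out ...]
213 212 208 207 207 207 203 173 168 169 169 168]
200 [139 140 139 140 139 140 139 139 141 141 138 126 147 196 152  60  47  47
  47  48  52 119 142 131 152 167 165 166 166 167]
210 [141 142 141 140 141 140 141 141 142 141 133 126 131 133 133 124 105  99
 101 116 125 130 132 140 166 168 168 168 167 165]
220 [139 138 139 139 139 139 139 139 138 137 123 128 128 129 130 131 131 130
 128 127 129 131 133 160 170 169 168 167 166 166]
240 [139 138 139 139 139 139 138 139 137 128 186 205 202 177 129  95 103  98
 122 129 129 135 159 163 164 163 163 163 166 166]
L 183.5 [[-18.6, 57.7]]
L 184.5 [[-18.7, 53.4]]
L 185.5 [[-18.7, 49.1]]
L 187.5 [[-18.2, 44.6]]
L 189.5 [[-18.3, 35.6]]
L 189.5 [[-18.7, 30.9]]
```

Home is reached. Both side stops show an unbroken boundary to the coupon with no dark gap, the end stop likewise, and the push force rose to 12 N. Next I'll lift clear, turn 90° and centre over it.

Run:
```python
from h import *
s=env.state();print(w2p(s["eef_pos"]),rel([*p2w(40,40),40],7.82),s["eef_pos"])
```

```text
[41.5  5.4] [ 34.6  -1.5 -49.1  90. ] [595.96378579 187.1400664   -9.09628265]
```

Emit:
step_arm([
  [[-5,0,0,0,0.24],[-5,0,-30,0,0.24],[-5,0,-50,7,0.24],[5,0,-55,14,0.24],[15,0,-55,21,0.24],[25,-1,-55,28,0.24],[34.5,-1.5,-55,35,0.24],[34.5,-1.5,-55,42,0.24]],
])

```text
t: 20.77
eef_pos: [589.1, 224.0, 45.7]
tcp_rot: [-3.141, -0.001, 0.969]
ft_force: [-0.2, -0.3, -0.7]
opening: 0.617
grip_force: 0.0
```

Emit:
step_arm([
  [[0,0,0,7,0.24],[0,0,0,14,0.24],[0,0,0,21,0.24],[0,0,0,28,0.24],[0,0,0,35,0.24],[0,0,0,42,0.24],[0,0,0,48,0.24],[0,0,0,48,0.24]],
])

```text
t: 21.43
eef_pos: [589.4, 222.5, 45.5]
tcp_rot: [-3.141, 0.0, 0.131]
ft_force: [0.2, -0.3, -0.9]
opening: 0.621
grip_force: 0.0
```

Run:
```python
from h import *
s=env.state();print(w2p(s["eef_pos"]),rel([*p2w(40,40),-3],7.82),s["eef_pos"])
im,c=wcoup("w13")
b=env.read_camera("scene")[180:340,330:450];b=cv2.resize(b,(450,600));a=cv2.resize(im,(350,262))
o=np.zeros((600,800,3),np.uint8);o[:,350:]=b;o[:262,:350]=a;cv2.imwrite("pics/v9.png",cv2.convertScaleAbs(o,alpha=1.3))
```

```text
[39.8 41.4] [ 0.2  1.4 48.5 -0.3] [589.41306763 222.53184626  45.54154757]
```

View pics/v9.png

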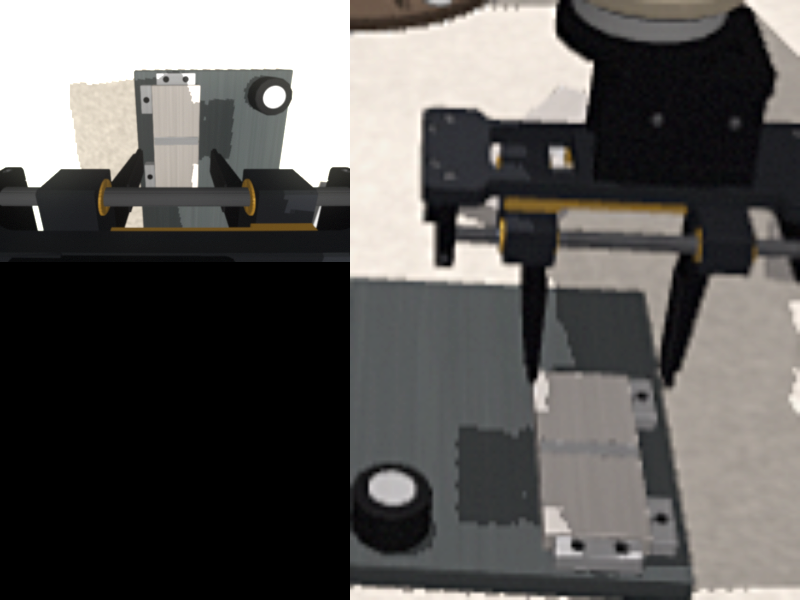

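The coupon sits flush in the corner, and the fingers straddle its middle with the +y finger over the gap between the side stops. The gripper slides straight on its rods, so the tip height does not depend on opening. I'll triangulate the tip height from scene pixels (378,281) and (417,281).

Run:
```python
from h import *
c=env.get_calibration("scene");s=env.state()
for uv,k in(((378.3,281.3),-33),((416.8,282),33)):
  o,d=ray(c,[uv]);P=p2w(40,41.4+k);
  t=(P[0]+5-o[0])/d[0,0];print(P,(o+t*d[0]).round(1))
```

```text
[594.08510049 189.86433943] [599.1 193.   69.1]
[585.10504807 255.25056626] [590.1 260.3  72. ]
```

Tips are about 25 mm above the stated TCP, so I'll descend to TCP z = -5, which puts the tips near z 20, and close.

Emit:
step_arm([
  [[0,1.4,20,0,0.24],[0,1.4,40,0,0.24],[0,1.4,47,0,0.24],[0,1.4,50.5,0,0.24],[0,1.4,50.5,0,0.24],[0,1.4,50.5,0,0.24]],
])

```text
t: 22.03
eef_pos: [590.2, 220.9, -4.1]
tcp_rot: [-3.141, -0.001, 0.137]
ft_force: [0.4, -0.2, 0.6]
opening: 0.622
grip_force: 0.0
```

Emit:
step_arm([
  [[0,0,0,0,0.1],[0,0,0,0,0.02],[0,0,0,0,-0.1],[0,0,0,0,-0.3],[0,0,0,0,-0.3],[0,0,0,0,-0.3]],
])

```text
t: 22.53
eef_pos: [590.2, 221.1, -3.8]
tcp_rot: [-3.141, -0.001, 0.136]
ft_force: [-0.1, 1.3, 6.8]
opening: 0.51
grip_force: 30.0
```

Run:
```python
from h import *
s=env.state();print(s)
```

```text
{'t': 22.5333, 'joints': array([2.53497472e-01, 7.25290265e-01, 1.70075771e+00, 4.30160051e-04,
       7.14133928e-01, 1.68804665e+00]), 'qvel': array([ 9.44018474e-04,  4.00811392e-05, -1.01159925e-03, -3.41749490e-04,
        1.13152723e-03,  3.70979267e-04]), 'tau': array([-1.36135977e+00, -6.37688398e+01, -1.66996264e+01, -3.78212510e-01,
       -2.35316567e-01,  1.32470365e-02]), 'eef_pos': array([590.19935298, 221.06666797,  -3.83053745]), 'tcp_rot': array([-3.14114737e+00, -1.36800427e-03,  1.35921989e-01]), 'ft_force': array([-0.07450293,  1.34418865,  6.75596323]), 'moment': array([ 0.43514006,  0.39486877, -0.00594878]), 'grip_force': 30.00157356262207, 'opening': 0.5103734843000781}
```

Gripped at 30 N with a 0.51 opening, about 48.5 mm. Lifting straight up.

Emit:
step_arm([
  [[0,0,-1,0,-0.3],[0,0,-3,0,-0.3],[0,0,-7,0,-0.3],[0,0,-13,0,-0.3],[0,0,-20,0,-0.3],[0,0,-28,0,-0.3],[0,0,-36,0,-0.3],[0,0,-40,0,-0.3]],
])

```text
t: 23.2
eef_pos: [590.3, 220.9, 37.0]
tcp_rot: [-3.141, -0.002, 0.136]
ft_force: [0.5, 0.6, -1.7]
opening: 0.512
grip_force: 30.0
```

Run:
```python
from h import *
s=env.state();print(s["eef_pos"],s["ft_force"],s["moment"],s["opening"],s["grip_force"])
im=env.read_camera("scene");cv2.imwrite("pics/s2.png",im)
g=cv2.cvtColor(im,6)
for r in range(225,345,4):print(r,''.join('#' if v>150 else '+' if v>80 else '.' for v in g[r,310:440:2]))
```

```text
[590.32718186 220.87331521  36.99094011] [ 0.47092108  0.58238625 -1.66723947] [-0.08507603  0.19760617  0.03655041] 0.5120776640477097 29.99890834093094
225 ###################.........###......++..........................
229 ###################..............................................
233 ###################..............................................
237 ###################..............................................
241 ###################+....#######........+++++++++++++.........++++
245 #####################.......++++.......+++++++++++++..........+++
249 #####################...+++++++..................................
253 #####################..########.......++++++++++++++..........+++
257 ##########....................................+..++..........++++
261 ##########........................................+....++++++++++
265 ##########...........................+++++++++++.......++++++++++
269 #########+...........................+++++++++++......+++++++++++
273 #########+...........................++++++++++++.....+++++++++++
277 #########.......................
[... 453 characters left out ...]

305 ########.......+.....................++++++++++++++...+++++++++++
309 ########.....#++++#.....................+++++++++++...+++++++++++
313 ########......+##+................................+++.+++++++++++
317 #######+..........................................+....++++++++++
321 #######+...........................................+++.++++++++++
325 #######...............................+#..+++...+..+++.++++++++++
329 #######.................................+++++++++.......+++++++++
333 #######.................................................+++++++++
337 #################++#+++++...............................#########
341 #####################################################+#+#########
```

It's held: the force is -1.7 N, which is its weight. Next I'll carry it to in front of the rest and look at the bed with the wrist camera.

Run:
```python
from h import *
s=env.state();f=[*s["eef_pos"][:2],37,7.8]
A=[520,20,150];print(rel(A,-2,f));print(rel([434,-178,150],-16,[*A,-2]))
```

```text
[ -97.1  189.5 -113.     9.8]
[-79.  200.9   0.   14. ]
```

Emit:
step_arm([
  [[0,0,-25,0,-0.3],[0,0,-60,0,-0.3],[-15,25,-95,3,-0.3],[-30,60,-113,6,-0.3],[-48,95,-113,9.8,-0.3],[-66,130,-113,9.8,-0.3],[-82,163,-113,9.8,-0.3],[-97,189,-113,9.8,-0.3]],
])

```text
t: 23.92
eef_pos: [518.3, 18.3, 148.7]
tcp_rot: [3.141, -0.001, -0.036]
ft_force: [1.0, -1.1, -1.8]
opening: 0.513
grip_force: 30.0
```

Emit:
step_arm([
  [[-13,33,0,4,-0.3],[-26,66,0,8,-0.3],[-39,99,0,14,-0.3],[-52,132,0,14,-0.3],[-65,165,0,14,-0.3],[-75,190,0,14,-0.3],[-79,201,0,14,-0.3],[-79,201,0,14,-0.3]],
])

```text
t: 24.58
eef_pos: [432.4, -179.8, 148.5]
tcp_rot: [3.141, -0.0, -0.283]
ft_force: [1.3, 0.1, -2.5]
opening: 0.509
grip_force: 30.0
```

Run:
```python
from h import *
s=env.state();print(s["t"],s["eef_pos"],np.degrees(s["tcp_rot"]),s["grip_force"])
im,c=wcoup("bed1");np.save("bedE.npy",c["extrinsics"])
b=env.read_camera("scene");cv2.imwrite("pics/s3.png",b)
o=np.zeros((480,800,3),np.uint8);o[:,:640]=im;o[:160,640:]=b[150:310,130:290];
cv2.imwrite("pics/v10.png",o)
```

```text
24.5833 [ 432.38236583 -179.76997524  148.46301895] [ 1.79985694e+02 -1.72015625e-02 -1.61922736e+01] 29.998730421066284
```

View pics/v10.png

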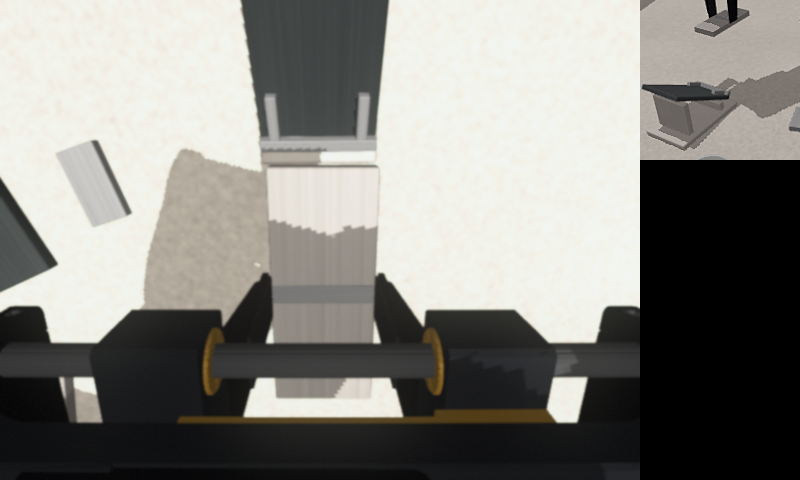

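The coupon is held level. The rest lies ahead, with its ledge at rows 138–150 between columns 262 and 377. The cheeks' inner edges are at columns about 277 and 358, and their upper ends at row 94. Now I'll turn these into the bed pose at their known heights.

Run:
```python
from h import *
im=cv2.imread("pics/bed1.png");c=env.get_calibration("wrist");g=cv2.GaussianBlur(cv2.cvtColor(im,6),(3,3),0)
le=[(u,edge(g[:,u],128,145)) for u in(290,305,320,335,350)]
P=onz(c,le,46.9);print("ledge",le,P.round(1).tolist())
L=[(edge(g[v],271,285),v) for v in range(98,134,5)];R=[(edge(g[v],350,362),v) for v in range(98,134,5)]
print(L,R)
# cheek top edge heights vary along slope: cheek x from -35 to -70 over rows 94..138
zz=lambda v:64.4+(v-94)/(138-94)*(46.9-64.4)
PL=np.array([onz(c,[p],zz(p[1]))[0] for p in L]);PR=np.array([onz(c,[p],zz(p[1]))[0] for p in R])
print(PL.round(1).tolist(),PR.round(1).tolist(),"gap",np.linalg.norm((PL-PR)[:,:2],axis=1).round(1))
M=((PL+PR)/2)[:,:2];v=np.polyfit(M[:,0],M[:,1],1);print("yaw mid",np.degrees(np.arctan(v[0])))
for Q in(PL,PR):print(np.degrees(np.arctan(np.polyfit(Q[:,0],Q[:,1],1)[0])))
print("yaw ledge",np.degrees(np.arctan(np.polyfit(P[:,1],P[:,0],1)[0]))*-1)
ce=[(u,edge(g[:,u],85,105)) for u in(268,271,362,365)];print("cheek top",ce,onz(c,ce,64.4).round(1).tolist())
# bed side edges (z from 35..115) check: coupon edges & yaw
for v in(180,210,250): print("coupon",edge(g[v],255,285),edge(g[v],365,390))
```

```text
ledge [(290, np.float64(135.5)), (305, np.float64(135.5)), (320, np.float64(135.5)), (335, np.float64(135.5)), (350, np.float64(135.5))] [[506.8, -173.9, 46.9], [503.7, -184.8, 46.9], [500.5, -195.6, 46.9], [497.4, -206.5, 46.9], [494.2, -217.3, 46.9]]
[(np.float64(274.5), 98), (np.float64(275.5), 103), (np.float64(275.5), 108), (np.float64(276.5), 113), (np.float64(276.5), 118), (np.float64(277.5), 123), (np.float64(277.5), 128), (np.float64(278.5), 133)] [(np.float64(358.5), 98), (np.float64(357.5), 103), (np.float64(357.5), 108), (np.float64(357.5), 113), (np.float64(357.5), 118), (np.float64(356.5), 123), (np.float64(356.5), 128), (np.float64(356.5), 133)]
[[534.0, -172.6, 62.8], [530.9, -172.0, 60.8], [527.8, -170.8, 58.8], [524.5, -170.2, 56.8], [521.3, -168.9, 54.9], [517.8, -168.3, 52.9], [514.5, -167.0, 50.9], [510.9, -166.4, 48.9]] [[517.8, -228.7, 62.8], [514.9, -227.4, 60.8], [511.6, -226.7, 58.8], [508.4, -226.0, 56.8], [505.0, -225.3, 54.9], [501.8, -223.9, 52.9], [498.3, -223.1, 50.9], [494.7, -222.4, 48.9]] gap [58.4 57.6 58.2 58.1 58.7 57.8 58.4 58.3]
yaw mid -15.282027019028222
-15.53408805564884
-15.016568883556973
yaw ledge -16.115836738699855
cheek top [(268, np.float64(92.5)), (271, np.float64(93.5)), (362, np.float64(92.5)), (365, np.float64(92.5))] [[538.5, -169.5, 64.4], [537.4, -171.3, 64.4], [520.6, -231.7, 64.4], [520.0, -233.7, 64.4]]
coupon 266.5 380.5
coupon 268.5 379.5
coupon 268.5 376.5
```

The cheek gap comes out at 58 mm, as it should be, and the bed yaw is about -15.8°. I'll move over the laid place about 4 mm uphill of the ledge, then go down slowly so the uphill end meets the slope and the bar pivots flat in the pads.

```bash
cat >> h.py <<'E'
BY=-15.8
def b2w(n,l):
    a=np.radians(BY);return np.array([n*np.cos(a)-l*np.sin(a),n*np.sin(a)+l*np.cos(a)])
def w2b(P):
    a=np.radians(BY);return np.array([P[0]*np.cos(a)+P[1]*np.sin(a),-P[0]*np.sin(a)+P[1]*np.cos(a)])
E
python3 - <<'E'
from h import *
print(b2w(588.3,-50.2));print(rel([*b2w(588.3,-50.2),105],-15.8))
print(w2b([500.5,-195.6]),w2b([525.9,-200.65]),w2b([502.8,-194.4]))
E
```

```text
[ 552.40437719 -208.48581261]
[123.1  -3.6  43.4  -0.3]
[534.84812208 -51.93357589] [560.66347437 -49.87685848] [536.73448717 -50.15266973]
```

Emit:
step_arm([
  [[25,-1,0,-0.3,-0.3],[50,-2,0,-0.3,-0.3],[75,-3,10,-0.3,-0.3],[100,-3.6,20,-0.3,-0.3],[118,-3.6,30,-0.3,-0.3],[123,-3.6,40,-0.3,-0.3],[123,-3.6,43.5,-0.3,-0.3],[123,-3.6,43.5,-0.3,-0.3]],
])

```text
t: 25.35
eef_pos: [551.4, -206.9, 103.6]
tcp_rot: [-3.141, 0.003, -0.273]
ft_force: [-0.4, -0.0, -2.6]
opening: 0.511
grip_force: 30.0
```

Emit:
step_arm([
  [[0,0,2,0,-0.3],[0,0,5,0,-0.3],[0,0,8,0,-0.3],[0,0,11,0,-0.3],[0,0,13,0,-0.3],[0,0,14,0,-0.3],[0,0,15,0,-0.3],[0,0,15,0,-0.3]],
])

```text
t: 26.02
eef_pos: [552.4, -208.2, 89.7]
tcp_rot: [-3.141, 0.0, -0.274]
ft_force: [0.3, -0.3, -1.3]
opening: 0.518
grip_force: 30.0
```

Run:
```python
from h import *
s=env.state();print(s["t"],s["eef_pos"],w2b(s["eef_pos"]),np.degrees(s["tcp_rot"][2]),s["ft_force"])
```

```text
26.0167 [ 552.38145044 -208.2344962    89.68409468] [588.20951097 -49.96442133] -15.724821840608357 [ 0.31458427 -0.31876109 -1.33867922]
```

Emit:
step_arm([
  [[0,0,1,0,-0.3],[0,0,2,0,-0.3],[0,0,3,0,-0.3],[0,0,4,0,-0.3],[0,0,5,0,-0.3],[0,0,6,0,-0.3],[0,0,6,0,-0.3]],
])

```text
t: 26.6
eef_pos: [552.2, -208.1, 83.7]
tcp_rot: [-3.141, 0.001, -0.274]
ft_force: [-2.7, 0.7, 0.2]
opening: 0.515
grip_force: 30.0
```

Emit:
step_arm([
  [[0,0,1,0,-0.3],[0,0,2,0,-0.3],[0,0,3,0,-0.3],[0,0,3,0,-0.3]],
])

```text
t: 26.93
eef_pos: [552.0, -208.0, 80.6]
tcp_rot: [-3.141, 0.001, -0.274]
ft_force: [-4.9, 0.7, 2.1]
opening: 0.512
grip_force: 30.0
```

Contact came at about 85 mm, as expected, with only a few newtons, so the bar is pivoting. Continuing.

Emit:
step_arm([
  [[0,0,1,0,-0.3],[0,0,2,0,-0.3],[0,0,3,0,-0.3],[0,0,4,0,-0.3],[0,0,5,0,-0.3],[0,0,6,0,-0.3],[0,0,6,0,-0.3]],
])

```text
t: 27.52
eef_pos: [552.5, -208.2, 74.5]
tcp_rot: [-3.141, 0.0, -0.274]
ft_force: [-2.9, 0.7, -0.8]
opening: 0.503
grip_force: 30.0
```

Emit:
step_arm([
  [[0,0,1,0,-0.3],[0,0,2,0,-0.3],[0,0,3,0,-0.3],[0,0,4,0,-0.3],[0,0,5,0,-0.3],[0,0,6,0,-0.3],[0,0,6,0,-0.3]],
])

```text
t: 28.1
eef_pos: [552.6, -208.3, 68.6]
tcp_rot: [-3.142, -0.0, -0.274]
ft_force: [-0.3, 0.3, -1.2]
opening: 0.493
grip_force: 30.0
```

Run:
```python
from h import *
s=env.state();print(s["t"],s["eef_pos"],w2b(s["eef_pos"]),s["ft_force"],s["moment"])
im,c=wcoup("b2");g=cv2.cvtColor(im,6)
for r in range(60,300,8):print(r,''.join('#' if v>150 else '+' if v>80 else '.' for v in g[r,200:450:4]))
```

```text
28.1 [ 552.61212298 -208.27402603   68.64636996] [588.44223143 -49.93965007] [-0.27481121  0.27656271 -1.19880813] [-0.04374541  0.19750488  0.02745681]
60 ###############################################################
68 ###############################################################
76 ###############################################################
84 ###############################################################
92 ###############################################################
100 ###############################################################
108 ###############################################################
116 ###############################################################
124 ####+.......................................................###
132 ####++++++++++++++++++++++++++++++++++.++++++++++++++++++++++##
140 ####...+..................................................++###
148 #####..+.................................................+++###
156 #####....................................................+.####
164 ######....................................................+####

[... 387 characters left out ...]
###+.......++#######
220 ########+.......+#############################+......++########
228 #########........+++++++#+####################.........########
236 #########+.......++++++++++++++++#++++++++++++........#########
244 ##########.......++++++++++++++++++++++++++++.........#########
252 ##########+......++++++++++++++++++++++++++++........##########
260 ###########......++++++++++++++++++++++++++++........##########
268 ###########+......+++++++++++++++++++++++++++.......###########
276 ############......++++++++++++++++++++++++++........###########
284 ############+......+++++++++++++++++++++++++.......############
292 #############......++++++++++++++++++++++++........############
```

Emit:
step_arm([
  [[0,0,1,0,-0.3],[0,0,2,0,-0.3],[0,0,3,0,-0.3],[0,0,4,0,-0.3],[0,0,5,0,-0.3],[0,0,5,0,-0.3]],
])

```text
t: 28.65
eef_pos: [552.4, -208.2, 63.6]
tcp_rot: [-3.141, 0.0, -0.274]
ft_force: [0.0, 0.1, -1.8]
opening: 0.489
grip_force: 30.0
```

```bash
cat >> h.py <<'E'
def look(name):
    s=env.state();print(s["t"],s["eef_pos"].round(1),w2b(s["eef_pos"]).round(1),s["ft_force"].round(1),s["opening"].round(3),s["grip_force"])
    im,c=wcoup(name);g=cv2.GaussianBlur(cv2.cvtColor(im,6),(3,3),0)
    for v in(190,215,240,265): 
        l,r=edge(g[v],245,290),edge(g[v],360,400);print(v,l,r,r-l)
    print("top",[edge(g[:,u],130,200) for u in(285,320,360)])
E
python3 -c "
from h import *
look('b3')"
```

```text
Traceback (most recent call last):
  File "h.py", line 46, in look
    s=env.state();print(s["t"],s["eef_pos"].round(1),w2b(s["eef_pos"]).round(1),s["ft_force"].round(1),s["opening"].round(3),s["grip_force"])
                                                                                                       ^^^^^^^^^^^^^^^^^^
AttributeError: 'float' object has no attribute 'round'
```

```bash
sed -i 's/s\["opening"\].round(3)/round(s["opening"],3)/' h.py; python3 -c "
from h import *
look('b3')
b=cv2.imread('pics/bed1.png');g=cv2.GaussianBlur(cv2.cvtColor(b,6),(3,3),0)
for v in(190,215,240,265): 
  l,r=edge(g[v],245,290),edge(g[v],360,400);print('lvl',v,l,r,r-l)
s=env.read_camera('scene');cv2.imwrite('pics/s4.png',s);g=cv2.cvtColor(s,6)
for r in range(200,275,3):print(r,''.join('#' if v>150 else '+' if v>80 else '-' if v>25 else '.' for v in g[r,120:250:2]))
"
```

```text
28.65 [ 552.4 -208.2   63.6] [588.2 -49.9] [ 0.   0.1 -1.8] 0.489 29.998344406485558
190 258.5 387.5 129.0
215 261.5 383.5 122.0
240 264.5 380.5 116.0
265 267.5 377.5 110.0
top [np.float64(171.5), np.float64(171.5), np.float64(171.5)]
lvl 190 267.5 379.5 112.0
lvl 215 268.5 378.5 110.0
lvl 240 267.5 376.5 109.0
lvl 265 259.5 375.5 116.0
200 ###################...........----.............-+################
203 ###################+..........------..........###################
206 ####################......##+-........--...+#####################
209 ####################+.....#####..........+#######################
212 #####################.....+####........##########################
215 #####################......####+.....+###########################
218 ######################.....#####.....+###########################
221 ######################.....+####.....+###########################
224 ######################+.....####.....+###########################
227 #######################-..+#####-....-###########################
230 ###################++-+++++++++++.....+++################
[... 288 characters left out ...]

245 ############+++-----------------------------------######+++##++++
248 ############+++++++---------------------------...-##+++++++++++++
251 ############+++++++++++--++++++++++++++++++++++++++++++++++++++++
254 #############++++++++++++++++++++++++++++++++++++++++++++++++++++
257 #############++++++++++++++++++++++++++++++++++++++++++++++++++++
260 #############++++++++++++++++++++++++++++++++++++++++++++++++++++
263 ##############+++++++++++++++++++++++++++++++++++++++++++++++++++
266 ##############+++++++++++++++++++++++++++++++++++++++++++++++++++
269 ###############++++++++++++++++++++++++++++++++++++++++++++++++++
272 ###############++++++++++++++++++++++++++++++++++++++++++++++++++
```

```bash
cat >> h.py <<'E'
def tilt(name):
    im=cv2.imread("pics/%s.png"%name);c=env.get_calibration("wrist");g=cv2.GaussianBlur(cv2.cvtColor(im,6),(3,3),0)
    P=[]
    for v in range(182,262,6):
        l,r=edge(g[v],245,290),edge(g[v],360,400);o,d=ray(c,[(l,v),(r,v)])
        t=50/np.linalg.norm(d[0]-d[1]);P.append(o+t*d.mean(0))
    P=np.array(P);n=np.array([w2b(p)[0] for p in P]);l=np.array([w2b(p)[1] for p in P])
    k=np.polyfit(n,P[:,2],1);print("tilt",np.degrees(np.arctan(k[0])),"z at n=588",np.polyval(k,588),"lat",l.mean(), "yaw rel",np.degrees(np.polyfit(n,l,1)[0]))
E
python3 -c "
from h import *
tilt('b3')"
```

```text
tilt 22.64264062250936 z at n=588 89.98531606210099 lat -50.449953294484835 yaw rel -0.23450409158201227
```

Tilt is now 22.6°, yaw is aligned within 0.3° and the lateral position is good. Continuing down gently.

Emit:
step_arm([
  [[0,0,1,0,-0.3],[0,0,2,0,-0.3],[0,0,3,0,-0.3],[0,0,4,0,-0.3],[0,0,4,0,-0.3]],
])

```text
t: 29.17
eef_pos: [552.4, -208.2, 59.6]
tcp_rot: [-3.141, 0.0, -0.274]
ft_force: [0.6, -0.3, -2.8]
opening: 0.492
grip_force: 30.0
```

```bash
python3 -c "
from h import *
look('b4');tilt('b4')"
```

```text
29.1667 [ 552.4 -208.2   59.6] [588.2 -49.9] [ 0.6 -0.3 -2.8] 0.492 29.99852478504181
190 257.5 387.5 130.0
215 260.5 385.5 125.0
240 263.5 381.5 118.0
265 267.5 377.5 110.0
top [np.float64(174.5), np.float64(174.5), np.float64(175.5)]
tilt 23.147856688594036 z at n=588 87.66634845254168 lat -50.432304663366004 yaw rel -0.05694916487122931
```

Emit:
step_arm([
  [[0,0,1,0,-0.3],[0,0,2,0,-0.3],[0,0,3,0,-0.3],[0,0,3,0,-0.3],[0,0,3,0,-0.3]],
])

```text
t: 29.63
eef_pos: [552.6, -208.3, 57.7]
tcp_rot: [3.142, -0.001, -0.274]
ft_force: [-2.8, 0.7, 8.0]
opening: 0.493
grip_force: 30.0
```

Emit:
step_arm([
  [[0,0,0.5,0,-0.3],[0,0,1,0,-0.3],[0,0,1,0,-0.3]],
])

```text
t: 29.88
eef_pos: [552.8, -208.3, 57.4]
tcp_rot: [3.141, -0.002, -0.274]
ft_force: [-4.1, 2.4, 14.6]
opening: 0.497
grip_force: 30.0
```

```bash
python3 -c "
from h import *
look('b5');tilt('b5')"
```

```text
29.8833 [ 552.8 -208.3   57.4] [588.6 -49.9] [-4.1  2.4 14.6] 0.497 30.00836491584778
190 257.5 387.5 130.0
215 259.5 386.5 127.0
240 263.5 382.5 119.0
265 267.5 377.5 110.0
top [np.float64(177.5), np.float64(177.5), np.float64(177.5)]
tilt 23.464520629284817 z at n=588 86.44124210386667 lat -50.414111953465024 yaw rel -0.0546577087302932
```

Run:
```python
from h import *
im=cv2.imread("pics/bed1.png");c=env.get_calibration("wrist");c=dict(c);c["extrinsics"]=np.load("bedE.npy")
g=cv2.GaussianBlur(cv2.cvtColor(im,6),(3,3),0)
for v in(176,184,192,200,210,225,240,250):
    l,r=edge(g[v],255,280),edge(g[v],365,390);o,d=ray(c,[(l,v),(r,v)])
    t=50/np.linalg.norm(d[0]-d[1]);p=o+t*d.mean(0);print(v,l,r,p.round(1),w2b(p).round(1))
# now: bed visible beyond the coupon's uphill end? column profile
im=cv2.imread("pics/b5.png");g=cv2.cvtColor(im,6)
print(g[100:200:3,320]); c=env.get_calibration("wrist")
# uphill end top edge at row 177.5 : where, if flat on bed (top face height line)
o,d=ray(c,[(320,177.5)])
nb=np.array([np.cos(np.radians(BY)),np.sin(np.radians(BY)),0])
for th in (np.tan(np.radians(30)),):
    # plane z=75+(n-596.5)*th+12/cos30
    t=(75+(o@nb-596.5)*th+13.86-o[2])/(d[0,2]-th*d[0]@nb);p=o+t*d[0];print("uphill end if flat",p,w2b(p))
r=(160,); 
for v in range(110,180,4):print(v,g[v,225:430:8])
```

```text
176 266.5 380.5 [ 486.8 -195.2  177. ] [521.6 -55.3]
184 267.5 380.5 [ 483.3 -194.4  176.5] [518.  -55.5]
192 267.5 379.5 [ 479.8 -193.2  176. ] [514.3 -55.3]
200 267.5 379.5 [ 476.5 -192.3  177. ] [510.9 -55.2]
210 268.5 379.5 [ 472.  -191.2  176.7] [506.2 -55.4]
225 267.5 377.5 [ 465.6 -188.6  177.1] [499.4 -54.7]
240 267.5 376.5 [ 458.9 -186.4  177.5] [492.4 -54.4]
250 268.5 376.5 [ 454.1 -185.3  177.2] [487.4 -54.6]
[236 226 242 243 243 243 236  75  65  67  78  83  77  69  75  76  75  73
  74  74  73  74  73  73  73  74 134 156 155 156 160 161 206 184]
uphill end if flat [ 610.80003108 -224.28275519  119.04995985] [648.79054434 -49.50011933]
110 [238 237 240 242 243 243 243 242 243 243 243 243 243 242 243 243 243 243
 243 243 243 243 243 236 240 243]
114 [237 236 239 243 243 242 242 243 242 242 243 242 243 243 243 243 243 243
 243 243 243 243 243 236 241 241]
118 [232 231 232 236 236 235 235 235 235 235 235 235 236 235 235 235 236 236
 235 236 236 236 237 231 234 224]
122 [66 66 65 65 64 66 66 64 63 63 64 62 65 64 63 64 64 64 62 65 65 66 65 67
 67 68]
126 [69 68 67 65 68 67 67 67
[... 487 characters left out ...]
79 76 77 74 73 77 74 75 75 76 74 75 74 75 74 74 71 76 72 73 75 75 77 74
 78 79]
154 [79 76 75 74 72 76 73 74 74 75 73 76 74 74 75 72 71 75 72 72 73 74 76 74
 77 78]
158 [79 75 75 74 73 76 73 74 74 75 72 75 73 74 73 74 72 74 72 72 74 72 77 74
 76 78]
162 [79 75 75 74 71 74 74 74 74 73 72 74 74 75 73 74 70 73 72 72 73 73 76 74
 78 78]
166 [79 76 75 75 71 75 72 75 73 73 74 74 74 73 74 72 71 73 72 72 73 71 76 75
 77 78]
170 [78 74 75 74 71 73 73 75 74 73 72 74 73 75 73 73 71 73 72 72 75 73 76 75
 77 79]
174 [77 75 75 75 71 74 73 75 74 73 72 73 74 74 73 73 73 73 70 72 74 73 74 74
 74 78]
178 [ 77  74  74  75  71 136 133 134 139 132 135 133 131 135 136 133 132 131
 132 134 116  73  73  76  75  77]
```

Run:
```python
from h import *
s=env.state();a=np.radians(BY);R=np.array([[np.cos(a),np.sin(a)],[-np.sin(a),np.cos(a)]])
print(s["ft_force"],s["moment"],"F n,l",R@s["ft_force"][:2],"M n,l",R@s["moment"][:2])
# scene view edges of tips/coupon side
g=cv2.cvtColor(env.read_camera("scene"),6)
for r in range(196,262,2):print(r,''.join('#' if v>150 else '+' if v>80 else '-' if v>25 else '.' for v in g[r,130:240:1]))
```

```text
[-4.82693028  1.92727698 15.24615069] [0.35786131 0.83973645 0.02317375] F n,l [-5.16931862  0.54018282] M n,l [0.11569695 0.90544809]
196 #....-######-.......--------------.....+###--................-.......................--..#####################
198 ############+........--+-.---------------.............................................-..#####################
200 #################-.....-+##......-------....--...-..---..................................+####################
202 ###########################+..........-...........-+----..............................-++#####################
204 ############################+.....................+----------.......................++########################
206 #############################.....................-----------....................++###########################
208 #############################+...........-++--.....---....---.....---.........++##############################
210 ##############################-...........######+++-..............---......++#################################
212 ##############################+..........
[... 2129 characters left out ...]
++++++++++
250 ##############++++++++++++++++++++----........------------------++++++++++++++++++++++++++++++++++++++++++++++
252 ##############++++++++++++++++++++++++++++++++++++++++++++++++++++++++++++++++++++++++++++++++++++++++++++++++
254 ###############+++++++++++++++++++++++++++++++++++++++++++++++++++++++++++++++++++++++++++++++++++++++++++++++
256 ###############+++++++++++++++++++++++++++++++++++++++++++++++++++++++++++++++++++++++++++++++++++++++++++++++
258 ################++++++++++++++++++++++++++++++++++++++++++++++++++++++++++++++++++++++++++++++++++++++++++++++
260 ################++++++++++++++++++++++++++++++++++++++++++++++++++++++++++++++++++++++++++++++++++++++++++++++
```

The contact is stiff at TCP z 57.5, along the slope's normal and near the fingers. So the fingertips' uphill corners are most likely on the bed, with the bar within a few degrees of flat. I'll take off the press and release in very small opening steps, so the lower end settles under friction.

Emit:
step_arm([
  [[0,0,-1,0,-0.3],[0,0,-1.6,0,-0.3],[0,0,-1.6,0,-0.3]],
])

```text
t: 30.23
eef_pos: [552.6, -208.3, 57.7]
tcp_rot: [-3.142, -0.001, -0.274]
ft_force: [-1.6, 0.4, 4.2]
opening: 0.491
grip_force: 30.0
```

Emit:
step_arm([
  [[0,0,0,0,-0.04],[0,0,0,0,-0.03],[0,0,0,0,-0.025],[0,0,0,0,-0.02],[0,0,0,0,-0.015],[0,0,0,0,-0.01]],
])

```text
t: 30.73
eef_pos: [552.6, -208.2, 57.7]
tcp_rot: [-3.142, -0.0, -0.274]
ft_force: [-0.8, 1.3, 6.1]
opening: 0.498
grip_force: 22.0
```

```bash
python3 -c "
from h import *
look('b6');tilt('b6')"
```

```text
30.7333 [ 552.6 -208.2   57.7] [588.4 -49.9] [-0.8  1.3  6.1] 0.498 22.028164565563202
190 257.5 387.5 130.0
215 259.5 386.5 127.0
240 263.5 381.5 118.0
265 267.5 377.5 110.0
top [np.float64(176.5), np.float64(176.5), np.float64(176.5)]
tilt 22.41164534574735 z at n=588 87.26981008023498 lat -50.455426792795166 yaw rel -0.3140337135597714
```

Emit:
step_arm([
  [[0,0,0,0,-0.006],[0,0,0,0,-0.002],[0,0,0,0,0.002],[0,0,0,0,0.005],[0,0,0,0,0.008],[0,0,0,0,0.01]],
])

```text
t: 31.28
eef_pos: [552.6, -208.3, 57.7]
tcp_rot: [-3.142, -0.0, -0.274]
ft_force: [-1.2, 1.6, 6.0]
opening: 0.507
grip_force: 14.9
```

Emit:
step_arm([
  [[0,0,0,0,0.013],[0,0,0,0,0.016],[0,0,0,0,0.019],[0,0,0,0,0.022],[0,0,0,0,0.025],[0,0,0,0,0.028]],
])

```text
t: 31.78
eef_pos: [552.6, -208.3, 57.5]
tcp_rot: [-3.142, -0.0, -0.274]
ft_force: [-0.1, 0.7, 4.2]
opening: 0.516
grip_force: 9.8
```

```bash
python3 -c "
from h import *
look('b7');tilt('b7')"
```

```text
31.7833 [ 552.6 -208.3   57.5] [588.5 -49.9] [-0.1  0.7  4.2] 0.516 9.75226879119873
190 257.5 388.5 131.0
215 259.5 386.5 127.0
240 263.5 381.5 118.0
265 267.5 378.5 111.0
top [np.float64(176.5), np.float64(176.5), np.float64(176.5)]
tilt 23.459783569362294 z at n=588 86.53952485691107 lat -50.4218469274304 yaw rel -0.055495963209145356
```

Emit:
step_arm([
  [[0,0,0,0,0.032],[0,0,0,0,0.035],[0,0,0,0,0.038],[0,0,0,0,0.041],[0,0,0,0,0.044],[0,0,0,0,0.046]],
])

```text
t: 32.33
eef_pos: [552.3, -208.2, 57.2]
tcp_rot: [-3.141, 0.0, -0.274]
ft_force: [0.3, 0.3, 0.4]
opening: 0.524
grip_force: 2.7
```

Emit:
step_arm([
  [[0,0,0,0,0.048],[0,0,0,0,0.05],[0,0,0,0,0.052],[0,0,0,0,0.054],[0,0,0,0,0.056],[0,0,0,0,0.058],[0,0,0,0,0.06],[0,0,0,0,0.062]],
])

```text
t: 33.0
eef_pos: [552.4, -208.2, 57.4]
tcp_rot: [-3.142, 0.0, -0.274]
ft_force: [-0.7, 0.1, 0.2]
opening: 0.533
grip_force: 0.0
```

```bash
python3 -c "
from h import *
look('b8');tilt('b8')"
```

```text
33.0 [ 552.4 -208.2   57.4] [588.2 -49.9] [-0.7  0.1  0.2] 0.533 0.0
190 257.5 388.5 131.0
215 259.5 386.5 127.0
240 263.5 381.5 118.0
265 267.5 378.5 111.0
top [np.float64(176.5), np.float64(176.5), np.float64(176.5)]
tilt 23.216338156816366 z at n=588 86.57789889165753 lat -50.46021094276301 yaw rel -0.2956393855002788
```

The grip is at zero and the picture did not change, so the bar was already flat on the slope and nothing dropped. I'll open, rise, back off and check the gap to the ledge.

Emit:
step_arm([
  [[0,0,0,0,0.12],[0,0,0,0,0.24],[0,0,-3,0,0.24],[0,0,-25,0,0.24],[0,0,-60,0,0.24],[-30,0,-95,0,0.24],[-60,0,-115,0,0.24],[-90,0,-115,0,0.24]],
])

```text
t: 33.72
eef_pos: [466.1, -184.1, 176.4]
tcp_rot: [3.14, -0.006, -0.274]
ft_force: [0.2, -0.2, -0.6]
opening: 0.618
grip_force: 0.0
```

Emit:
step_arm([
  [[-20,0,0,0,0.24],[-20,0,0,0,0.24],[-20,0,0,0,0.24]],
])

```text
t: 33.97
eef_pos: [446.5, -178.5, 173.2]
tcp_rot: [3.141, -0.001, -0.275]
ft_force: [0.8, -0.8, -0.8]
opening: 0.62
grip_force: 0.0
```

```bash
python3 -c "
from h import *
s=env.state();print(s['t'],s['eef_pos'],w2b(s['eef_pos']))
im,c=wcoup('b9');g=cv2.cvtColor(im,6)
for r in range(0,240,6):print(r,''.join('#' if v>170 else '*' if v>140 else '+' if v>105 else '-' if v>85 else '.' for v in g[r,230:420:3]))
"
```

```text
33.9667 [ 446.50226324 -178.48119897  173.1901447 ] [478.22941679 -50.16407462]
0 ########*.........###########################..........*########
6 ########*.........##########################*..........#########
12 ########*-........*#########################*..........#########
18 #########+........*#########################+..........#########
24 #########+........+#########################+.........+#########
30 #########*........+#########################+.........##########
36 #########*-.......+#########################..........##########
42 ##########+........#########################..........##########
48 ##########+........########################*.........+##########
54 ##########*........########################*.........*##########
60 ###########........########################*.........###########
66 ###########-.......*#######################+.........###########
72 ###########+.......+***********************+........+###########
78 ###########*.......+***********************-........*###########
84 ############.......-#######################-........############
90
[... 1020 characters left out ...]
##########
180 *******************************************#####################
186 **************************###**************#####################
192 *******************************************#####################
198 ******************************************######################
204 **###**************************************#####################
210 *******************************************#####################
216 *******************************************#####################
222 *******************************************#####################
228 *************************#*****************#####################
234 *******************************************#####################
```

Run:
```python
from h import *
im=cv2.imread("pics/b9.png");c=env.get_calibration("wrist");g=cv2.cvtColor(im,6)
for u in(300,320,340,352):print(u,g[138:164,u])
print("row scale: px/mm",[proj(c,[*b2w(n,-50.2),50])[0].round(1).tolist() for n in(530,540)])
nb=np.array([np.cos(np.radians(BY)),np.sin(np.radians(BY)),0]);g2=cv2.GaussianBlur(g,(3,3),0)
def onslope(uv,h,n0=598.5):
    o,d=ray(c,[uv]);t=(75+(o@nb-n0)*np.tan(np.pi/6)+h/np.cos(np.pi/6)-o[2])/(d[0,2]-np.tan(np.pi/6)*d[0]@nb);p=o+t*d[0];n,l=w2b(p)
    x=((n-n0)*np.cos(np.pi/6)+(p[2]-75)*.5);return round(x,1),round(l,1)
for v in(20,40,60,90,110,130,140):
    print(v,"coupon",onslope((edge(g2[v],270,296),v),12),onslope((edge(g2[v],350,372),v),12))
for v in(124,130,136,142):print("cheeks",onslope((edge(g2[v],283,292),v),8),onslope((edge(g2[v],355,368),v),8))
print("ledge",[onslope((u,edge(g2[:,u],148,162)),8) for u in(300,320,340)])
print("coupon end",[onslope((u,edge(g2[:,u],138,152)),12) for u in(300,320,340)])
```

```text
300 [189 189 190 189 189 189 189 189 185 168 135  98  93 115 135 141 148 161
 174 178 176 174 173 172 172 171]
320 [185 185 185 185 184 185 185 184 180 163 129  94  92 116 136 142 149 160
 173 177 174 173 174 172 172 172]
340 [187 186 187 187 187 187 186 185 181 166 132  98  93 116 135 143 148 162
 174 175 174 174 174 173 171 171]
352 [182 182 180 181 181 181 180 179 173 155 125  96  92 112 132 141 149 163
 175 177 174 174 175 173 172 173]
row scale: px/mm [[322.1, 158.4], [322.1, 145.9]]
20 coupon (np.float64(31.9), np.float64(-26.0)) (np.float64(32.0), np.float64(-75.1))
40 coupon (np.float64(20.0), np.float64(-25.8)) (np.float64(20.0), np.float64(-75.3))
60 coupon (np.float64(7.2), np.float64(-25.6)) (np.float64(7.2), np.float64(-75.5))
90 coupon (np.float64(-13.9), np.float64(-25.6)) (np.float64(-13.8), np.float64(-75.5))
110 coupon (np.float64(-29.3), np.float64(-26.0)) (np.float64(-29.2), np.float64(-75.0))
130 coupon (np.float64(-46.0), np.float64(-25.8)) (np.float64(-46.0), np.float64(-76.1))
140 coupon (np.float64(-54.9), np.float64(-9.4)) (np.float64(-54.9), np.float64(-75.8))
cheeks (np.float64(-43.2), np.float64(-25.7)) (np.float64(-43.1), np.float64(-76.1))
cheeks (np.float64(-48.4), np.float64(-25.4)) (np.float64(-48.4), np.float64(-76.4))
cheeks (np.float64(-53.8), np.float64(-25.1)) (np.float64(-53.7), np.float64(-81.5))
cheeks (np.float64(-59.3), np.float64(-23.1)) (np.float64(-59.2), np.float64(-81.1))
ledge [(np.float64(-65.4), np.float64(-32.1)), (np.float64(-65.4), np.float64(-48.5)), (np.float64(-65.4), np.float64(-64.8))]
coupon end [(np.float64(-61.8), np.float64(-32.5)), (np.float64(-61.8), np.float64(-48.5)), (np.float64(-61.8), np.float64(-64.6))]
```

The bar lies flat, straight and centred between the cheeks, but its lower end is about 7–8 mm short of the ledge. I'll take hold again at the same place and slide it down the slope until it meets the ledge.

Run:
```python
from h import *
print(rel([*b2w(588.3,-50.3),57.8],-15.75),env.state()["eef_pos"])
```

```text
[109.3   0.2 115.1   0. ] [ 447.2431228  -178.77023695  172.90897359]
```

Emit:
step_arm([
  [[35,0,0,0,0.24],[70,0,0,0,0.24],[100,0,25,0,0.24],[109.3,0.2,60,0,0.24],[109.3,0.2,90,0,0.24],[109.3,0.2,105,0,0.24],[109.3,0.2,112,0,0.24],[109.3,0.2,114,0,0.24]],
])

```text
t: 34.68
eef_pos: [551.9, -208.2, 56.7]
tcp_rot: [-3.141, 0.002, -0.274]
ft_force: [-0.5, -0.8, 0.5]
opening: 0.62
grip_force: 0.0
```

Emit:
step_arm([
  [[0,0,0.5,0,0.24],[0,0,0.5,0,0.1],[0,0,0.5,0,0.05],[0,0,0.5,0,0.03],[0,0,0.5,0,0.01],[0,0,0.5,0,0]],
])

```text
t: 35.18
eef_pos: [552.1, -208.4, 58.7]
tcp_rot: [3.141, -0.002, -0.274]
ft_force: [-0.0, 0.2, 3.4]
opening: 0.505
grip_force: 7.7
```

Emit:
step_arm([
  [[-0.9,0,0.5,0,0],[-1.7,0,1,0,0],[-2.6,0,1.5,0,0],[-3.5,0,2,0,0],[-3.5,0,2,0,0]],
])

```text
t: 35.6
eef_pos: [548.6, -207.5, 56.5]
tcp_rot: [3.141, -0.001, -0.274]
ft_force: [-0.1, 1.3, 5.3]
opening: 0.5
grip_force: 9.2
```

```bash
python3 -c "
from h import *
s=env.state();f=s['ft_force'];a=np.radians(BY);print(s['eef_pos'],w2b(s['eef_pos']),'Fn',w2b(f),f[2])
look('c1')"
```

```text
[ 548.64192157 -207.49215042   56.48901526] [584.40914291 -50.26832271] Fn [-0.46214483  1.20603882] 5.27594453525982
35.6 [ 548.6 -207.5   56.5] [584.4 -50.3] [-0.1  1.3  5.3] 0.5 9.151410609483719
190 258.5 387.5 129.0
215 260.5 385.5 125.0
240 264.5 381.5 117.0
265 268.5 377.5 109.0
top [np.float64(176.5), np.float64(176.5), np.float64(176.5)]
```

It slides with the tool, with its top edge still at row 176.5. Continuing toward the ledge.

Emit:
step_arm([
  [[-0.9,0,0.5,0,0],[-1.7,0,1,0,0],[-1.7,0,1,0,0]],
])

```text
t: 35.9
eef_pos: [547.1, -207.1, 55.5]
tcp_rot: [3.141, -0.002, -0.274]
ft_force: [-0.2, -0.1, 5.6]
opening: 0.502
grip_force: 9.3
```

Emit:
step_arm([
  [[-0.9,0,0.5,0,0],[-0.9,0,0.5,0,0]],
])

```text
t: 36.07
eef_pos: [546.2, -206.8, 55.0]
tcp_rot: [3.141, -0.002, -0.274]
ft_force: [0.4, -0.5, 5.7]
opening: 0.502
grip_force: 9.2
```

Emit:
step_arm([
  [[-0.9,0,0.5,0,0],[-0.9,0,0.5,0,0]],
])

```text
t: 36.23
eef_pos: [545.3, -206.6, 54.5]
tcp_rot: [3.141, -0.001, -0.274]
ft_force: [-0.2, -0.2, 4.2]
opening: 0.502
grip_force: 9.1
```

```bash
python3 -c "
from h import *
s=env.state();f=s['ft_force'];print('Fn',w2b(f),f[2])
look('c2')"
```

```text
Fn [-0.09140515 -0.25626578] 4.244503705907447
36.2333 [ 545.3 -206.6   54.5] [581.  -50.3] [-0.2 -0.2  4.2] 0.502 9.143200814723969
190 258.5 388.5 130.0
215 260.5 385.5 125.0
240 264.5 381.5 117.0
265 268.5 377.5 109.0
top [np.float64(176.5), np.float64(176.5), np.float64(176.5)]
```

Emit:
step_arm([
  [[-0.9,0,0.5,0,0],[-0.9,0,0.5,0,0]],
])

```text
t: 36.45
eef_pos: [544.5, -206.4, 54.0]
tcp_rot: [3.141, -0.001, -0.274]
ft_force: [0.8, -0.5, 4.8]
opening: 0.502
grip_force: 9.1
```

Emit:
step_arm([
  [[-0.9,0,0.5,0,0],[-0.9,0,0.5,0,0]],
])

```text
t: 36.62
eef_pos: [544.1, -206.3, 53.7]
tcp_rot: [3.141, -0.003, -0.274]
ft_force: [1.8, 0.0, 6.2]
opening: 0.499
grip_force: 9.2
```

```bash
python3 -c "
from h import *
s=env.state();f=s['ft_force'];print('Fn',w2b(f),f[2])
look('c3')"
```

```text
Fn [1.71667517 0.50986887] 6.174143196393788
36.6167 [ 544.1 -206.3   53.7] [579.7 -50.3] [1.8 0.  6.2] 0.499 9.196150749921799
190 258.5 388.5 130.0
215 260.5 385.5 125.0
240 264.5 381.5 117.0
265 267.5 377.5 110.0
top [np.float64(175.5), np.float64(175.5), np.float64(175.5)]
```

Emit:
step_arm([
  [[-0.9,0,0.5,0,0],[-0.9,0,0.5,0,0],[-0.9,0,0.5,0,0]],
])

```text
t: 36.92
eef_pos: [543.9, -206.2, 53.6]
tcp_rot: [3.141, -0.004, -0.274]
ft_force: [3.7, 0.1, 8.1]
opening: 0.499
grip_force: 9.3
```

Emit:
step_arm([
  [[0,0,0,0,0.02],[0,0,0,0,0.04],[0,0,0,0,0.05],[0,0,0,0,0.06],[0,0,0,0,0.08],[0,0,0,0,0.14],[0,0,0,0,0.24],[0,0,0,0,0.24]],
])

```text
t: 37.58
eef_pos: [542.2, -205.5, 52.2]
tcp_rot: [-3.141, 0.001, -0.274]
ft_force: [-0.4, 0.1, -0.2]
opening: 0.61
grip_force: 0.0
```

Emit:
step_arm([
  [[0,0,-3,0,0.24],[0,0,-25,0,0.24],[0,0,-60,0,0.24],[-30,0,-95,0,0.24],[-60,0,-118,0,0.24],[-90,0,-118,0,0.24],[-100,0,-118,0,0.24],[-100,0,-118,0,0.24]],
])

```text
t: 38.25
eef_pos: [444.5, -177.9, 171.1]
tcp_rot: [3.142, -0.0, -0.275]
ft_force: [0.1, -0.9, 0.1]
opening: 0.619
grip_force: 0.0
```

Run:
```python
from h import *
s=env.state();print(s['t'],s['eef_pos'],w2b(s['eef_pos']))
im,c=wcoup('d1');g=cv2.cvtColor(im,6)
for u in(300,320,340):print(u,g[138:166,u])
nb=np.array([np.cos(np.radians(BY)),np.sin(np.radians(BY)),0]);g2=cv2.GaussianBlur(g,(3,3),0)
def onslope(uv,h,n0=598.5):
    o,d=ray(c,[uv]);t=(75+(o@nb-n0)*np.tan(np.pi/6)+h/np.cos(np.pi/6)-o[2])/(d[0,2]-np.tan(np.pi/6)*d[0]@nb);p=o+t*d[0];n,l=w2b(p)
    return round(((n-n0)*np.cos(np.pi/6)+(p[2]-75)*.5),1),round(l,1)
for v in(20,60,100,130):print(v,onslope((edge(g2[v],270,296),v),12),onslope((edge(g2[v],350,372),v),12))
for r in range(0,180,6):print(r,''.join('#' if v>170 else '*' if v>140 else '+' if v>105 else '-' if v>85 else '.' for v in g[r,230:420:3]))
```

```text
38.25 [ 444.51556722 -177.89012224  171.13960601] [476.15684361 -50.13626804]
300 [190 190 191 190 191 190 189 190 190 189 189 189 189 189 189 187 181 171
 165 168 171 171 171 173 189 216 232 237]
320 [186 187 185 186 186 186 186 185 185 186 185 186 186 186 185 183 178 170
 167 170 172 171 170 175 191 218 232 237]
340 [188 186 188 187 186 187 187 187 188 187 186 187 186 187 186 185 180 173
 170 172 173 171 172 177 195 220 233 237]
20 (np.float64(30.2), np.float64(-26.3)) (np.float64(30.2), np.float64(-75.7))
60 (np.float64(5.5), np.float64(-26.5)) (np.float64(5.6), np.float64(-76.2))
100 (np.float64(-22.9), np.float64(-26.8)) (np.float64(-22.9), np.float64(-76.0))
130 (np.float64(-47.4), np.float64(-26.8)) (np.float64(-47.4), np.float64(-76.1))
0 ########*.........*##########################-.........+########
6 ########*.........*##########################..........*########
12 #########-........*##########################..........#########
18 ########*+........+#########################*..........#########
24 #########+........+#########################*.........-#########
30 ####
[... 1005 characters left out ...]
##########
120 #############+..+**++#####################+..***-.-#############
126 #############+..+***-#####################+.-***-.+#############
132 ##############..-***-#####################-.+***..*#############
138 ##############..-***.#####################-.+**+..##############
144 ##############-..***-#####################..***+..##############
150 ##############+++***+*####################++***++*##############
156 ##############**#####*#**#**#***#*******#*######*###############
162 ################################################################
168 *******#*#######################################################
174 *****************########*****#*#######*########################
```

The bar now runs right into the ledge with no dark gap, and it lies flat, straight and between the cheeks. The arm is clear, so I'm handing in.

```bash
python3 -c "
from cell import env
print(env.job_done())"
```

```text
the job is handed in; nothing more can be done
None
```

The coupon was pushed home against all three stops, gripped, lifted and laid flat on the viewing rest against the ledge, and the job was handed in at about 38 s; no verdict came back. It first came to rest about 8 mm short of the ledge, so I regripped it lightly and slid it down, and the last picture shows no gap.

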